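Assemble the filter stack of a honey jar filler

TASK

Slide the green cover of the wooden caddy fully back and take out the steel filter disc. Then build up the filter head: over its centre post goes first the filter disc with its collar up, then the white spacer ring, then the red cap, each lowered down the post rather than dropped, and left resting level and fully home on the one below. Leave the two honey jars and the empty glass jar standing where they are.

Things in the scene. Friction and masses are not known exactly. Their poses are not given: they have to be found in the camera images.
- head: Filter head, fixed to the table: a round shallow steel bowl, 156 mm across and 22 mm high, with an aluminium pedestal 44 mm across and 40 mm high in the middle and a 12 mm thick upright steel post on the pedestal's axis. A short steel spout sticks out to its own +x. Origin: centre of the underside, on the table; z up.
- seat (a point): Centre of the flat top of the pedestal, at the foot of the post, 40 mm above the table: the filter disc rests here. z up.
- post_tip (a point): Tip of the post, 60 mm above the seat (100 mm above the table). The post is 12 mm thick; its last 8 mm taper to 4 mm.
- caddy: Plywood caddy, fixed to the table: 212 mm long (its own x), 122 mm wide (its own y), 40 mm high, plus 10 mm high wooden track rails on top along its two long edges. Origin: centre of the underside; z up; +x points the way the cover opens (roughly away from the robot). Its -x half is an open-topped well; the +x half is a solid deck on which the cover parks.
- well (a point): Centre of the floor of the caddy's well, 53 mm from the caddy's origin towards its -x and 6 mm above the table. The well is 94 mm (caddy x) by 110 mm (caddy y) inside, its walls 6 mm thick and 40 mm high above the table. The filter disc lies on this floor.
- cover (a joint): Travel of the green sliding cover, in m: 0 shut over the well, 0.100 at its end stop with the well uncovered (starts 0 to 20 mm open). It slides along the caddy's +x, rubs lightly (about 1.5 N) and stays where it is left. The cover is a green plate 104 mm (x) by 110 mm (y), its flat top 47 mm above the table.
- cover_bar (a point): Centre of the top of the black push bar on the cover, 66 mm above the table: the bar is 12 mm thick (caddy x), 70 mm long (caddy y) and rises 19 mm above the green plate. It stands 20 mm to the caddy's +x from the plate's centre and moves with the cover; it can be pushed to +x from behind.
- filter: Loose steel filter disc, 62 mm across and 5 mm thick, with black perforations and an upright collar 28 mm across in the middle; total height 28 mm, bore 18 mm right through, 90 g or so. It lies in the caddy's well, collar up, hidden by the cover at first. Origin: centre of the underside; z up along the bore. Grip it by the collar.
- spacer: Loose white plastic spacer ring, 40 mm across, 18 mm high, bore 18 mm right through, standing flat on the table. Origin: centre of the underside; z up along the bore. On the post it rests on top of the filter's collar, 28 mm above the seat.
- cap: Loose red plastic cap, 38 mm across, 30 mm high, closed on top with a small steel dot, blind bore 18 mm wide and 18 mm deep from below; it stands bore down on the table. Origin: centre of the underside; z up. On the post it rests on the spacer, 46 mm above the seat.
- honey_a: Bystander: full amber honey jar with a gold lid, 64 mm across, 85 mm high. Origin: centre of the underside.
- honey_b: Bystander: a second honey jar of the same kind. Origin: centre of the underside.
- empty_jar: Bystander: empty open glass jar, 64 mm across, 80 mm high. Origin: centre of the underside.
Mind the look-alikes: they are no part of the job. There is more than one size of the caddy; the one meant has the size given above.

How it is judged:
By the outcome, as a careful person would: the job done as asked, in the order asked, and still so for the second after the job is handed in, with the robot touching nothing.
It also fails if it takes over 72 s, if anything falls off the work surface, if the arm or the gripper's body presses on something with over 40 N, if the wrist force passes 120 N, or if a joint passes its speed limit or range.

ROBOT

A 6-joint arm with a two-finger parallel gripper is mounted at the origin on the work surface. World frame = base frame: x ahead of the robot, y to its left, z up, the work surface at z = 0. Lengths are in m, angles in rad, forces in N, time in s.
With the tool pointing down it reaches from about 0.25 to 0.8 m from the base axis. Payload 8.5 kg.
Tool frame: the origin (TCP) lies on the centre line of the jaws, within the pads' length; the fingertips stand 22 mm ahead of it and the grasp point (between the pads) lies 3 mm ahead of it; z points along the fingers, y is the direction in which the jaws open and shut (so a half turn about z gives the same grasp; the last joint's range is limited). The gripper opens to 85 mm and grips with 20 to 120 N. Pads are 22 mm wide; open, the fingers measure 114 mm over their backs; the gripper's body (76 mm by 85 mm) begins 54 mm behind the grasp point. The pads swing forward as they close: fully open they stand 13 mm farther back than shut.
Start: joints at [1.243, 0.238, -0.013, 1.319, 0, 1.571], TCP at [0.169, 0.497, 0.253] pointing down, gripper open.
Joint ranges: [-2.66, 2.66], [-1.03, 1.9], [-1.14, 1.46], [-1.82, 2.27], [-1.45, 1.34], [-3.14, 3.14]. Speed limits (rad/s): [2.22, 2.22, 2.79, 3.14, 3.14, 3.14].

INTERFACE

Orientations are given as a unit quaternion [w, x, y, z].
In Python, from plant import * gives the robot as it stands.
- The arm moves only by the tool step_arm, never from a script. Its arguments are lists of equal length, an entry for each row: "slide": the shift along the tool's x, y, z in units of 800 mm (1.0 is 800 mm), a list of three; "spin": the turn about the tool's z in units of 30 degrees (1.0 is 30 degrees); "jaw": the opening, from 0 (shut) to 1 (fully open). A call has 1 to 12 rows; each row is the pose to reach, as a shift and turn from the pose measured when the call began, along the tool's axes at that moment; what a row does not reach only later rows make up. A row lasts 1/12 s, in which the tool goes at most 41.7 mm and 7.16 degrees, less where a joint would pass 70% of its speed; a pose out of reach is approached as far as the arm can. A call with a number of a shift or a turn outside -1 to 1 is refused whole. A call with a gripper value outside its range is refused whole. The fingers move at their own pace and stop on an object; "squeeze" is the grip in N (left out, the last holds). Time passes only in rows, so rows that repeat a pose let the fingers close. It gives the time, the measured TCP pose, the force and the opening at its end, in the units of the state.
- sense(): the state, without advancing time (a new reading comes with each control period).
- grab_frame(name): name is "scene" or "top" or "wrist"; returns a dict with "color" (400x640x3 uint8, red, green, blue), "camera_matrix" (3x3 intrinsics, pixels), "rvec" (rotation vector, rad) and "tvec" (3), from world to camera coordinates, as OpenCV has them. Camera axes: x right, y down, z forward; pixel columns grow to the right and rows downward; lengths in m; the calibration is good to about 2 mm. A picture is of the moment at which its call begins. There is no depth.
- sign_off(): hands the job in, once; it reports no verdict.
The state is a dict: "time": time; "joints": joint angles; "joint_vel": joint speeds; "joint_efforts": joint torques, N m; "eef_pos": TCP position; "eef_rot": TCP orientation; "wrist_force": force on the tool from outside, world axes, zero at the start; "moment": the same for the moment, N m; "opening": finger opening in m.
Only numpy, scipy, OpenCV 4.12 (cv2) and the standard library are available. Lean on these libraries where they do the work, as an engineer would, in place of code of your own. Each camera call takes 0.05 s, during which the arm holds its last target.

## Working session

There is one attempt and no reset: what is moved stays moved. The work goes in short steps, Python scripts to look and compute and a tool call to move; the robot and the scene stay as the last step left them, time stands still between calls to the robot, and variables do not carry over. Pictures are saved under pics/ and viewed, and the job is handed in when it is done.

Besides the shell and the picture viewer there is one more tool, called after ">>>" by a JSON object that holds its "op" and its "data", one argument or row to a line. step_arm: Moves the arm, as the interface text tells. Shifts and turns lie within -1 to 1; 1 stands for 800 mm of shift or 30 degrees of turn. Its arguments: {"type":"object","properties":{"slide":{"type":"array"},"spin":{"type":"array"},"jaw":{"type":"array"},"squeeze":{"type":"number"}},"required":["slide","spin","jaw"]}

```bash
ls; mkdir -p pics; cat > h.py <<'E'
from plant import *
import numpy as np, cv2
def snap(n,f):
    d=grab_frame(n); cv2.imwrite('pics/'+f,cv2.cvtColor(d['color'],cv2.COLOR_RGB2BGR)); np.savez('pics/'+f+'.npz',**d); return d
def load(f): return dict(np.load('pics/'+f+'.npz'))
def ray(d,u,v,z):
    R=cv2.Rodrigues(np.array(d['rvec'],float))[0]; t=np.array(d['tvec'],float).ravel()
    c=-R.T@t; w=R.T@np.linalg.inv(d['camera_matrix'])@np.array([u,v,1.]); return c+w*(z-c[2])/w[2]
def proj(d,p):
    return cv2.projectPoints(np.array(p,float).reshape(-1,1,3),np.array(d['rvec'],float),np.array(d['tvec'],float),d['camera_matrix'],None)[0].reshape(-1,2)
E
python3 - <<'E'
from h import *
s=sense(); print(s)
for n in('scene','top','wrist'):
    d=snap(n,n+'0.png'); R=cv2.Rodrigues(np.array(d['rvec'],float))[0]; print(n,-R.T@np.array(d['tvec']).ravel(),d['camera_matrix'][0])
E
```

```text
pics
{'time': 0.0, 'joints': array([ 1.24300372e+00,  2.38770043e-01, -1.42525025e-02,  1.31918590e+00,
       -1.98319014e-05,  1.57078947e+00]), 'joint_vel': array([ 0.00032085,  0.00213808, -0.00189229, -0.00054171, -0.00106639,
       -0.0014509 ]), 'joint_efforts': array([-9.02897136e-04, -5.38784552e+01,  3.46432972e+01,  1.85781426e-02,
        7.80058804e-05, -1.06665450e-06]), 'eef_pos': array([0.16890945, 0.49668679, 0.25268391]), 'eef_rot': array([-1.05422526e-04,  1.63160096e-01,  9.86599354e-01, -6.98215439e-04]), 'wrist_force': array([ 0.06956773,  0.44104381, -0.12805143]), 'moment': array([ 0.00229114, -0.00071982,  0.00787222]), 'opening': 0.08565983796792599}
scene [ 1.01394748 -0.20018018  0.69974614] [409.42608718   0.         316.822893  ]
top [0.45338475 0.08480478 1.228487  ] [462.76059607   0.         328.65982946]
wrist [0.0958293 0.5227975 0.3728627] [289.2474436   0.        323.2580704]
```

View pics/scene0.png

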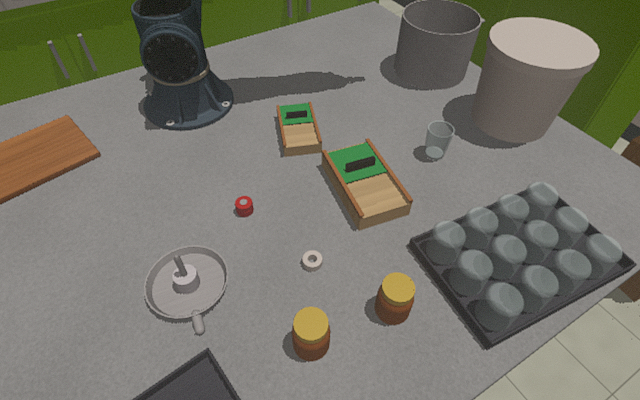

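View pics/top0.png

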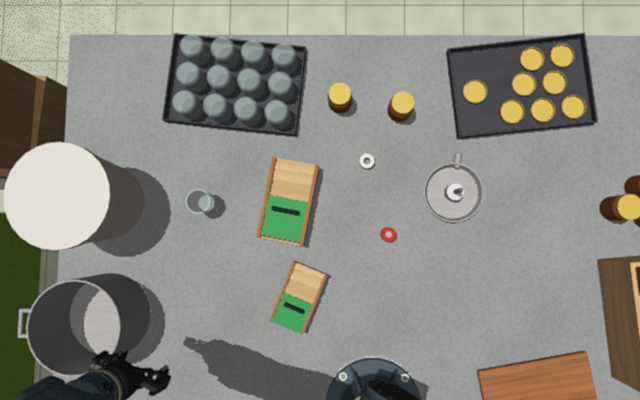

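View pics/wrist0.png

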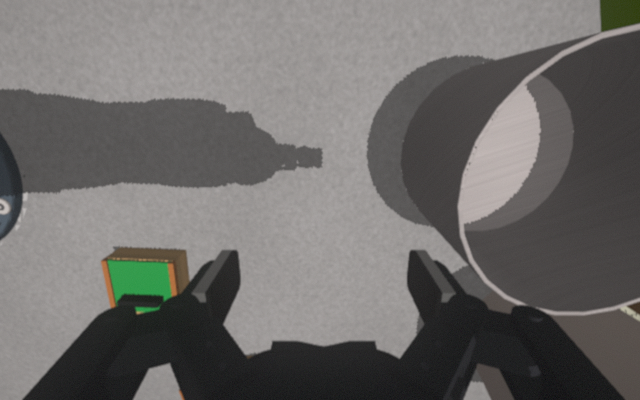

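The scene holds two caddies: a large one at top px (290,200) and a small one at (299,297). I also see the spacer at (367,161), the cap at (388,235), the head at (455,192), honey jars at (340,96) and (402,106), and the empty jar at (199,202). I'll check the sizes in crops.

```bash
python3 - <<'E'
from h import *
im=cv2.imread('pics/top0.png')
a=cv2.resize(im[145:345,235:335],None,fx=4,fy=4,interpolation=cv2.INTER_CUBIC)[:600]
b=cv2.resize(im[145:255,345:495],None,fx=5,fy=5,interpolation=cv2.INTER_CUBIC)
cv2.imwrite('pics/a.png',a);cv2.imwrite('pics/b.png',b)
s=cv2.imread('pics/scene0.png')
cv2.imwrite('pics/c.png',cv2.resize(s[180:340,130:340],None,fx=3.6,fy=3.6,interpolation=cv2.INTER_CUBIC))
cv2.imwrite('pics/d.png',cv2.resize(s[90:240,260:420],None,fx=4,fy=4,interpolation=cv2.INTER_CUBIC))
E
```

```text
(no output)
```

View pics/a.png

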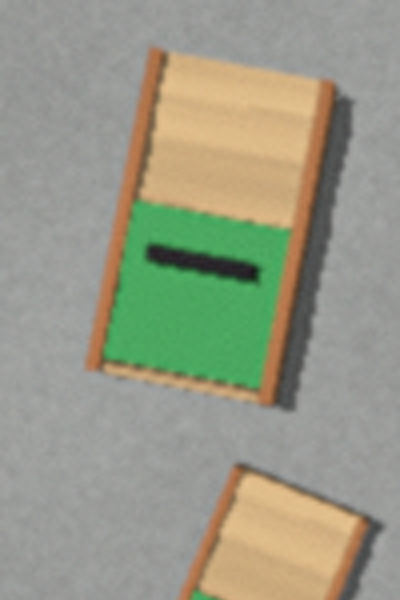

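View pics/b.png

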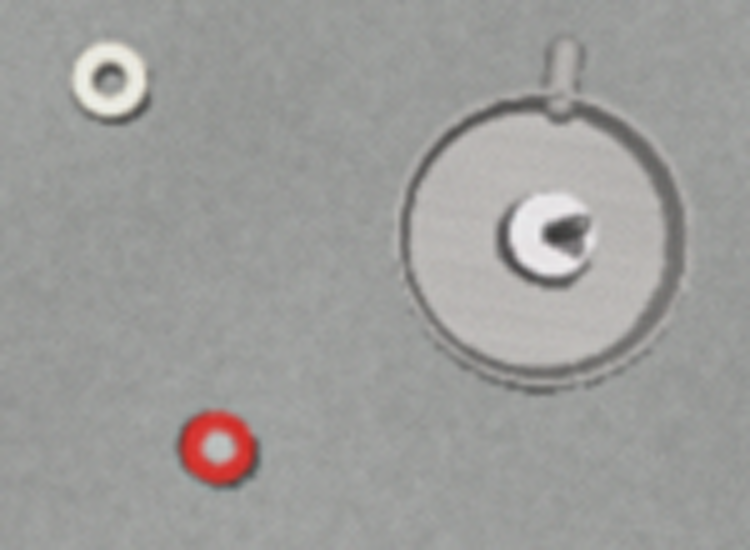

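View pics/c.png

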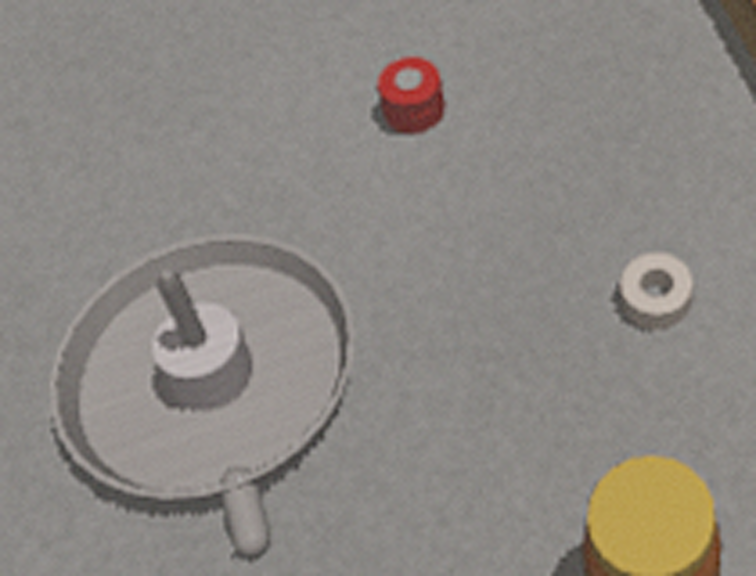

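View pics/d.png

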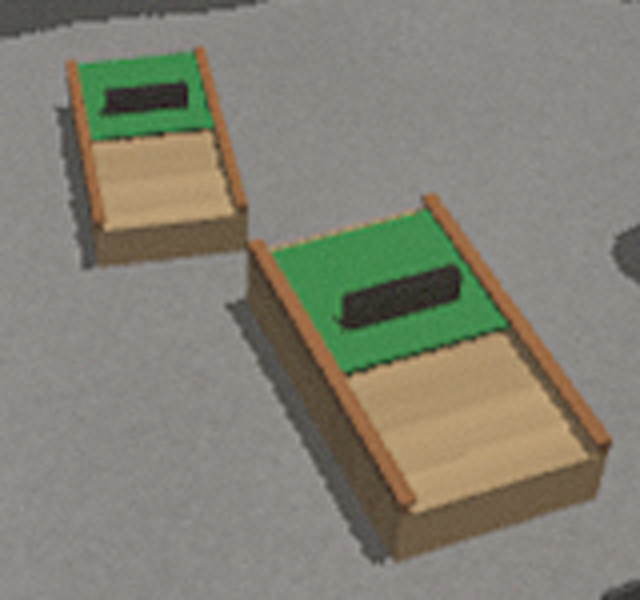

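```bash
python3 - <<'E'
from h import *
d=load('top0.png');s=load('scene0.png')
A=lambda x,y:((x+.5)/4-.5+235,(y+.5)/4-.5+145)
B=lambda x,y:((x+.5)/5-.5+345,(y+.5)/5-.5+145)
C=lambda x,y:((x+.5)/3.6-.5+130,(y+.5)/3.6-.5+180)
D=lambda x,y:((x+.5)/4-.5+260,(y+.5)/4-.5+90)
c=[ray(d,*A(*p),.05) for p in((152,47),(335,82),(88,369),(272,405))]
print(np.round(c,4)); n=np.linalg.norm
print(n(c[0]-c[1]),n(c[2]-c[3]),n(c[0]-c[2]),n(c[1]-c[3]),'ctr',np.mean(c,0))
ax=(c[0]-c[2]+c[1]-c[3]);print('yaw',np.degrees(np.arctan2(ax[1],ax[0])))
print('bar top',ray(d,*A(202,262),.066),'scene',ray(s,*D(402,280),.066))
print('plate ends',ray(d,*A(213,215),.047),ray(d,*A(183,377),.047))
print('spacer top',ray(d,*B(110,78),.018),ray(s,*C(656,285),.018))
print('cap top',ray(d,*B(217,447),.030),ray(s,*C(409,80),.030))
print('bowl rim',ray(d,*B(543,243),.022),'ped',ray(d,*B(553,235),.04),ray(s,*C(196,340),.04))
print('post tip scene',ray(s,*C(167,274),.1),'top',ray(d,*B(580,220),.1),ray(d,*B(578,236),.1))
for nm,im,cam in(('top','top0.png',d),('scene','scene0.png',s)):
    I=cv2.imread('pics/'+im); hs=cv2.cvtColor(I,cv2.COLOR_BGR2HSV)
    m=((hs[...,0]<8)|(hs[...,0]>172))&(hs[...,1]>150)
    k,l,st,ce=cv2.connectedComponentsWithStats(m.astype(np.uint8))
    for i in range(1,k):
        if st[i,4]>40: print(nm,st[i],ce[i],ray(cam,*ce[i],.03))
for u,v in((340,90),(402,101)): print('honey',ray(d,u,v,.085))
print('empty',ray(d,196,201,.08), ray(s,440,133,.08))
E
```

```text
[[0.639  0.2671 0.05  ]
 [0.6175 0.1487 0.05  ]
 [0.4316 0.3035 0.05  ]
 [0.4105 0.1855 0.05  ]]
0.12037185242540524 0.1198799633380989 0.21061390599708626 0.2102311753711903 ctr [0.52467623 0.22618818 0.05      ]
yaw -10.018533273659445
bar top [0.50018705 0.22994534 0.066     ] scene [0.49723125 0.23303872 0.066     ]
plate ends [0.53121682 0.22585224 0.047     ] [0.42735178 0.24298595 0.047     ]
spacer top [0.63630628 0.02361153 0.018     ] [0.63785988 0.02194178 0.018     ]
cap top [ 0.44361102 -0.03246478  0.03      ] [ 0.44435959 -0.03370624  0.03      ]
bowl rim [ 0.55159666 -0.2012458   0.022     ] ped [ 0.55429544 -0.20206562  0.04      ] [ 0.55596884 -0.20267595  0.04      ]
post tip scene [ 0.55552302 -0.20197399  0.1       ] top [ 0.55666268 -0.20061724  0.1       ] [ 0.54885633 -0.19962198  0.1       ]
top [381 228  15  14 111] [388.10810811 234.1981982 ] [ 0.44310628 -0.03274511  0.03      ]
scene [235 196  17  13 122] [243.31967213 202.71311475] [ 0.44663747 -0.03459457  0.03      ]
honey [0.80338025 0.09533045 0.085     ]
honey [ 0.77618764 -0.05999472  0.085     ]
empty [0.51960901 0.4529962  0.08      ] [0.5322655  0.43522578 0.08      ]
```

```bash
cat >> h.py <<'E'
from scipy.spatial.transform import Rotation as Ro
def plan(x,y,z,yaw=None):
    s=sense(); q=s['eef_rot']; R=Ro.from_quat([q[1],q[2],q[3],q[0]]).as_matrix()
    v=R.T@(np.array([x,y,z])-s['eef_pos'])/.8
    cy=np.degrees(np.arctan2(R[1,1],R[0,1])); sp=0
    if yaw is not None:
        sp=-((yaw-cy+90)%180-90)
    print('t',s['time'],'pos',np.round(s['eef_pos'],4),'yaw',round(cy,2),'tilt z',np.round(R[:,2],4),'F',np.round(s['wrist_force'],1),'op',round(s['opening'],4),'q6',round(s['joints'][5],2))
    print('slide',np.round(v,4),'mm',np.round(v*800,1),'spin',round(sp/30,4))
O=np.array([.5247,.2262]);ax=np.array([.9848,-.1736]);ay=np.array([.1736,.9848])
def cad(a,b=0): return O+a*ax+b*ay
E
python3 -c "
from h import *
plan(*cad(-.052),.15,80)"
```

```text
t 0.15 pos [0.1689 0.4968 0.2528] yaw 71.22 tilt z [-4.0e-04 -1.1e-03 -1.0e+00] F [-0.1  0.5  1.3] op 0.0851 q6 1.57
slide [-0.4657 -0.1868  0.1287] mm [-372.6 -149.4  102.9] spin -0.2927
```

>>> {"op": "step_arm", "data": {
  "slide": [
    [-0.466,-0.187,0.129],
    [-0.466,-0.187,0.129],
    [-0.466,-0.187,0.129],
    [-0.466,-0.187,0.129],
    [-0.466,-0.187,0.129],
    [-0.466,-0.187,0.129],
    [-0.466,-0.187,0.129],
    [-0.466,-0.187,0.129],
    [-0.466,-0.187,0.129],
    [-0.466,-0.187,0.129],
    [-0.466,-0.187,0.129],
    [-0.466,-0.187,0.129]
  ],
  "spin": [-0.293,-0.293,-0.293,-0.293,-0.293,-0.293,-0.293,-0.293,-0.293,-0.293,-0.293,-0.293],
  "jaw": [0.4,0.4,0.4,0.4,0.4,0.4,0.4,0.4,0.4,0.4,0.4,0.4],
  "squeeze": 30
}}

```text
time: 1.15
eef_pos: [0.4746, 0.2331, 0.1487]
eef_rot: [-0.001, 0.089, 0.996, -0.001]
wrist_force: [-0.4, 0.2, -1.0]
opening: 0.0342
```

```bash
python3 -c "
from h import *
snap('wrist','w1.png');plan(*cad(-.052),.073,80)"
```

```text
t 1.2 pos [0.4737 0.2342 0.1493] yaw 79.88 tilt z [-0.0018 -0.0014 -1.    ] F [0.2 0.3 0.3] op 0.0344 q6 0.64
slide [0.0004 0.0013 0.0953] mm [ 0.3  1.1 76.2] spin -0.004
```

View pics/w1.png

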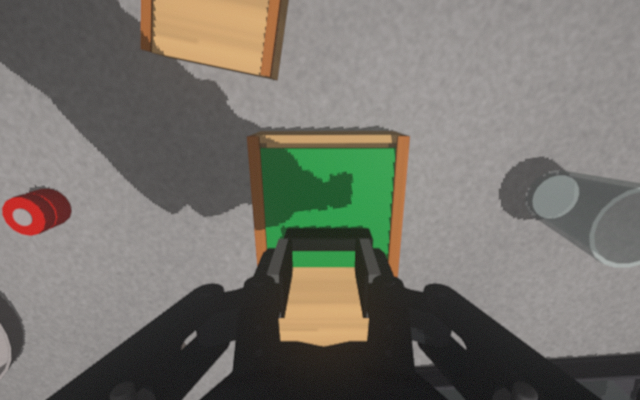

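```bash
python3 -c "
from h import *
d=load('w1.png')
for p in ((286,231),(363,231)): print(ray(d,*p,.066))
for p in ((248,136),(410,136)): print(ray(d,*p,.05))
for a in (-.020,-.026,-.032): print(proj(d,[*cad(a),.066]))
for b in (-.061,.061): print(proj(d,[*cad(-.106,b),.05]))
for k in (-.011,.011): print(proj(d,[*(cad(-.052)+k*ax),.051]))
"
```

```text
[0.48373112 0.2034815  0.066     ]
[0.49410181 0.26141823 0.066     ]
[0.41011804 0.18868922 0.05      ]
[0.43143432 0.30737047 0.05      ]
[[324.60784341 250.17896386]]
[[324.59246357 243.22814762]]
[[324.57683357 236.16428006]]
[[242.44881069 136.47130027]]
[[406.31045501 135.93370107]]
[[324.44625622 191.9534966 ]]
[[324.50487141 218.02469718]]
```

>>> {"op": "step_arm", "data": {
  "slide": [
    [0.007,0.002,0.04],
    [0.007,0.002,0.08],
    [0.007,0.002,0.095],
    [0.007,0.002,0.095]
  ],
  "spin": [-0.004,-0.004,-0.004,-0.004],
  "jaw": [0.4,0.4,0.4,0.4]
}}

```text
time: 1.53
eef_pos: [0.4654, 0.237, 0.0709]
eef_rot: [-0.003, 0.086, 0.996, -0.002]
wrist_force: [-0.2, -0.1, -0.3]
opening: 0.0345
```

```bash
python3 -c "
from h import *
plan(*cad(.044),.073,80);snap('scene','s2.png')
im=cv2.imread('pics/s2.png');cv2.imwrite('pics/s2c.png',cv2.resize(im[40:240,240:440],None,fx=3,fy=3))"
```

```text
t 1.5333 pos [0.4654 0.237  0.0709] yaw 80.12 tilt z [-0.0063 -0.0034 -1.    ] F [-0.2 -0.1 -0.3] op 0.0345 q6 0.64
slide [-0.1303 -0.0007 -0.0034] mm [-104.3   -0.6   -2.7] spin 0.0042
```

View pics/s2c.png

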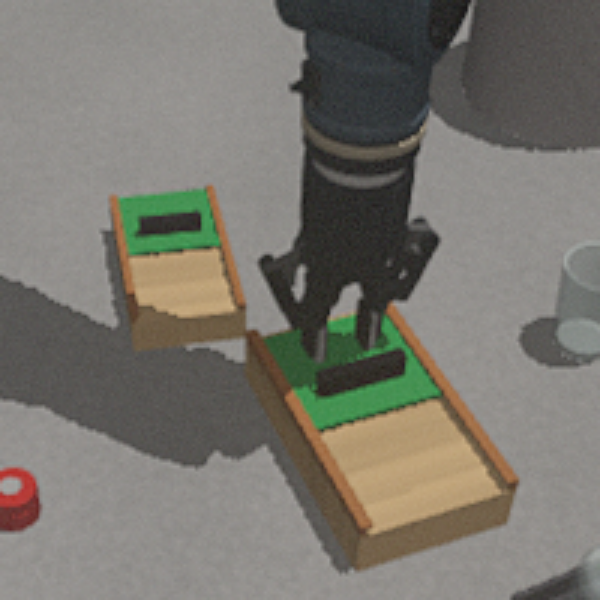

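Both fingers are behind the bar. Next I push along the caddy's +x.

>>> {"op": "step_arm", "data": {
  "slide": [
    [-0.012,-0.001,-0.003],
    [-0.026,-0.001,-0.003],
    [-0.04,-0.001,-0.003],
    [-0.054,-0.001,-0.003],
    [-0.068,-0.001,-0.003],
    [-0.082,-0.001,-0.003],
    [-0.096,-0.001,-0.003],
    [-0.11,-0.001,-0.003],
    [-0.12,-0.001,-0.003],
    [-0.128,-0.001,-0.003],
    [-0.13,-0.001,-0.003]
  ],
  "spin": [0,0,0,0,0,0,0,0,0,0,0],
  "jaw": [0.4,0.4,0.4,0.4,0.4,0.4,0.4,0.4,0.4,0.4,0.4]
}}

```text
time: 2.5
eef_pos: [0.57, 0.2184, 0.0744]
eef_rot: [-0.002, 0.086, 0.996, -0.001]
wrist_force: [-0.9, 0.1, 0.2]
opening: 0.0344
```

```bash
python3 -c "
from h import *
plan(*cad(.044),.073,80);d=snap('top','t3.png')
im=cv2.imread('pics/t3.png');cv2.imwrite('pics/t3c.png',cv2.resize(im[130:260,230:360],None,fx=4,fy=4))"
```

```text
t 2.5 pos [0.57   0.2184 0.0744] yaw 80.08 tilt z [-0.0041 -0.0026 -1.    ] F [-0.9  0.1  0.2] op 0.0344 q6 0.54
slide [ 0.0024 -0.0002  0.0017] mm [ 1.9 -0.2  1.4] spin 0.0028
```

View pics/t3c.png

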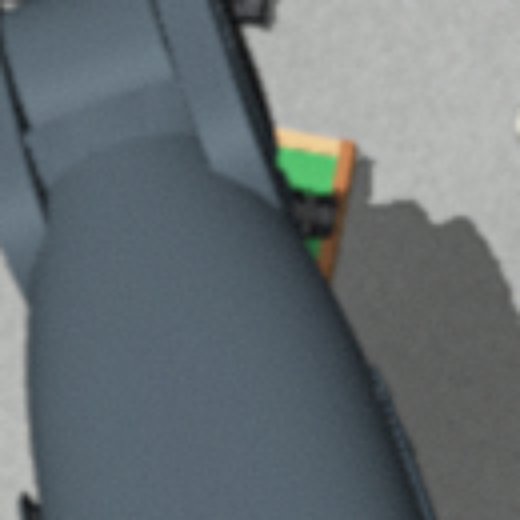

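>>> {"op": "step_arm", "data": {
  "slide": [
    [-0.002,0,0.001],
    [-0.004,0,0.001],
    [-0.005,0,0.001],
    [-0.006,0,0.001],
    [-0.006,0,0.001]
  ],
  "spin": [0,0,0,0,0],
  "jaw": [0.4,0.4,0.4,0.4,0.4]
}}

```text
time: 2.97
eef_pos: [0.574, 0.2177, 0.0734]
eef_rot: [-0.002, 0.086, 0.996, -0.002]
wrist_force: [-1.8, 0.1, -2.1]
opening: 0.0341
```

>>> {"op": "step_arm", "data": {
  "slide": [
    [-0.0015,0,0],
    [-0.003,0,0],
    [-0.004,0,0]
  ],
  "spin": [0,0,0],
  "jaw": [0.4,0.4,0.4]
}}

```text
time: 3.22
eef_pos: [0.5743, 0.2175, 0.0732]
eef_rot: [-0.005, 0.086, 0.996, -0.001]
wrist_force: [-15.5, 4.5, 9.1]
opening: 0.0341
```

End stop reached (15 N). I'll back off, lift, and look into the well.

```bash
python3 -c "
from h import *
plan(*cad(-.02,.002),.18,80)"
```

```text
t 3.2167 pos [0.5743 0.2175 0.0732] yaw 80.15 tilt z [-0.01   -0.0018 -0.9999] F [-15.5   4.5   9.1] op 0.0341 q6 0.53
slide [ 0.0893  0.0022 -0.1326] mm [  71.4    1.7 -106.1] spin 0.0049
```

>>> {"op": "step_arm", "data": {
  "slide": [
    [0.015,0,0],
    [0.03,0,-0.03],
    [0.05,0.002,-0.08],
    [0.08,0.002,-0.12],
    [0.089,0.002,-0.133],
    [0.089,0.002,-0.133]
  ],
  "spin": [0,0,0,0,0,0],
  "jaw": [0.6,0.6,0.6,0.6,0.6,0.6]
}}

```text
time: 3.72
eef_pos: [0.5059, 0.2326, 0.1842]
eef_rot: [-0.002, 0.085, 0.996, 0.0]
wrist_force: [-0.3, -0.3, -0.6]
opening: 0.051
```

```bash
python3 -c "
from h import *
d=snap('wrist','w4.png');plan(*cad(-.052),.073,80)
for a,b in ((-.1,-.055),(-.1,.055),(-.006,-.055),(-.006,.055)): print(proj(d,[*cad(a,b),.04]))"
```

```text
t 3.7667 pos [0.5062 0.2322 0.1821] yaw 80.21 tilt z [-6.e-03 -2.e-04 -1.e+00] F [ 0.9  0.3 -0.4] op 0.0512 q6 0.6
slide [ 0.0401 -0.003   0.1366] mm [ 32.1  -2.4 109.3] spin 0.0069
[[255.54557162 101.83093042]]
[[382.07607838 102.40250867]]
[[261.9387203  204.23597484]]
[[375.74870813 204.67211274]]
```

View pics/w4.png

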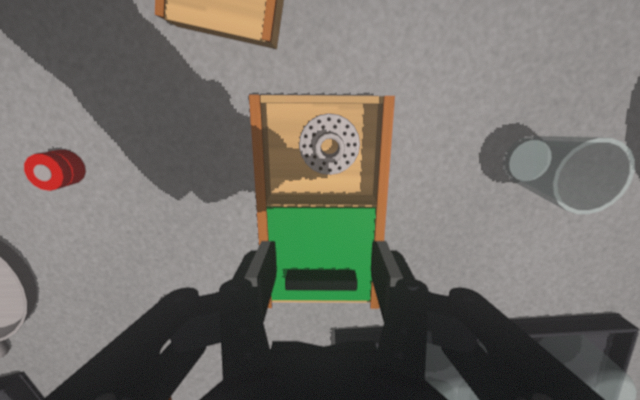

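```bash
python3 -c "
from h import *
d=load('w4.png');im=cv2.imread('pics/w4.png');cv2.imwrite('pics/w4c.png',cv2.resize(im[90:200,260:400],None,fx=5,fy=5,interpolation=cv2.INTER_CUBIC))
d=snap('top','t5.png')
im=cv2.imread('pics/t5.png');cv2.imwrite('pics/t5c.png',cv2.resize(im[150:260,240:350],None,fx=5,fy=5,interpolation=cv2.INTER_CUBIC))
d=snap('scene','s5.png')
im=cv2.imread('pics/s5.png');cv2.imwrite('pics/s5c.png',cv2.resize(im[120:230,300:420],None,fx=5,fy=5,interpolation=cv2.INTER_CUBIC))
"
```

```text
(no output)
```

View pics/w4c.png

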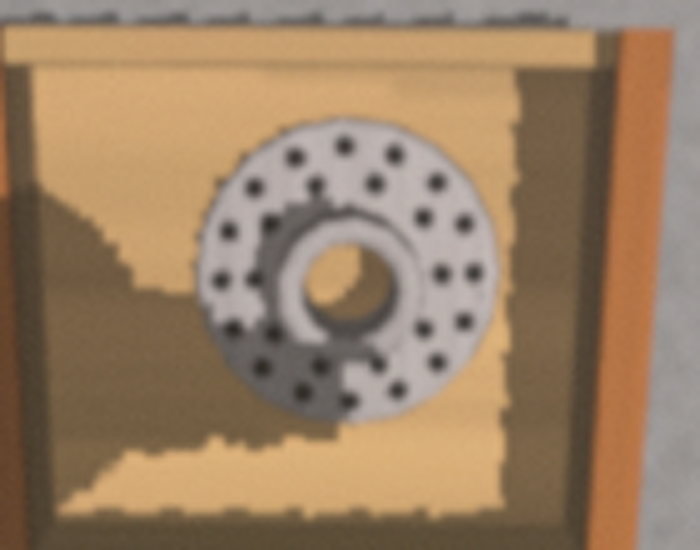

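View pics/s5c.png

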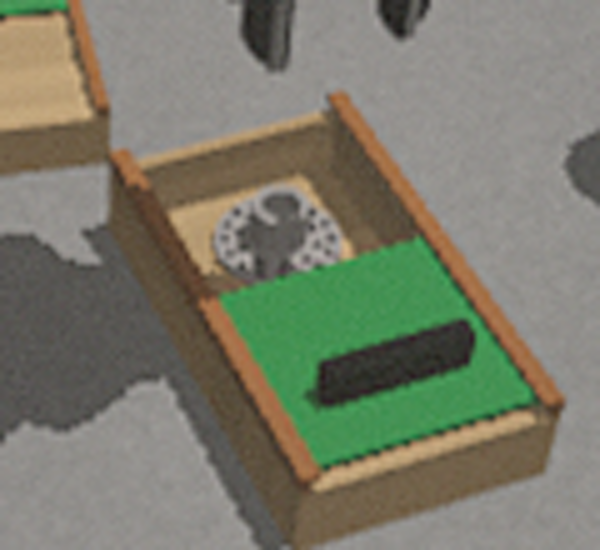

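```bash
python3 -c "
from h import *
d=load('w4.png');s=load('s5.png')
W=lambda x,y:((x+.5)/5-.5+260,(y+.5)/5-.5+90)
S=lambda x,y:((x+.5)/5-.5+300,(y+.5)/5-.5+120)
dc=ray(d,*W(347,270),.011);print('disc',dc,'diam',ray(d,*W(497,270),.011)-ray(d,*W(197,270),.011))
cc=ray(d,*W(349,283),.034);print('collar',cc)
print('scene collar',ray(s,*S(282,204),.034),'disc',ray(s,*S(278,234),.011))
p=(dc+cc)[:2]/2; print('in caddy', (p-O)@ax,(p-O)@ay)
for i,j in ((256,96),(385,97)):print(ray(d,i,j,.04))
"
```

```text
disc [0.46654807 0.2464075  0.011     ] diam [0.0102254  0.05946663 0.        ]
collar [0.46613087 0.24639581 0.034     ]
scene collar [0.46825394 0.24510832 0.034     ] disc [0.46539254 0.24690851 0.011     ]
in caddy -0.06098045308126704 0.009763198443053551
[0.41207786 0.19092382 0.04      ]
[0.43177198 0.30070367 0.04      ]
```

```bash
python3 -c "
from h import *
plan(.4665,.2462,.09,80)"
```

```text
t 3.8667 pos [0.5058 0.2314 0.1795] yaw 80.16 tilt z [-0.0099 -0.002  -0.9999] F [-0.4 -0.  -0.9] op 0.0514 q6 0.6
slide [0.0505 0.0102 0.1124] mm [40.4  8.2 89.9] spin 0.0052
```

```bash
python3 -c "
from h import *
s=sense();print(s['joints'],s['joints'][1]-s['joints'][2]+s['joints'][3],s['joint_vel'])"
```

```text
[ 0.4278699   0.33177474 -0.07329564  1.17558688  0.00230558  0.59969656] 1.5806572624306674 [-0.00755911  0.02062946 -0.00861663  0.00195577  0.00044375  0.00100012]
```

>>> {"op": "step_arm", "data": {
  "slide": [
    [0.03,0.006,0.04],
    [0.05,0.01,0.08],
    [0.0505,0.01,0.105],
    [0.0505,0.01,0.112],
    [0.0505,0.01,0.112],
    [0.0505,0.01,0.112]
  ],
  "spin": [0,0,0,0,0,0],
  "jaw": [0.52,0.52,0.52,0.52,0.52,0.52]
}}

```text
time: 4.37
eef_pos: [0.4673, 0.2459, 0.0901]
eef_rot: [-0.005, 0.086, 0.996, -0.002]
wrist_force: [-0.3, -0.3, 0.2]
opening: 0.0442
```

```bash
python3 -c "
from h import *
s=sense();print(s['joints'],s['joints'][1]-s['joints'][2]+s['joints'][3]);
d=snap('wrist','w6.png')
plan(.4665,.2462,.037,80)
for b in(.011,.034):print(proj(d,[.4665,.2462,b]))"
```

```text
[ 0.48290015  0.35758928 -0.28549878  0.93795071  0.00269563  0.65530987] 1.5810387713222602
t 4.4167 pos [0.4678 0.2461 0.0908] yaw 80.11 tilt z [-0.009  -0.0016 -1.    ] F [-0.2  0.2  0.7] op 0.0441 q6 0.66
slide [0.001  0.0001 0.0673] mm [ 0.8  0.1 53.9] spin 0.0038
[[322.4185107  215.01283749]]
[[322.19813206 227.30245599]]
```

View pics/w6.png

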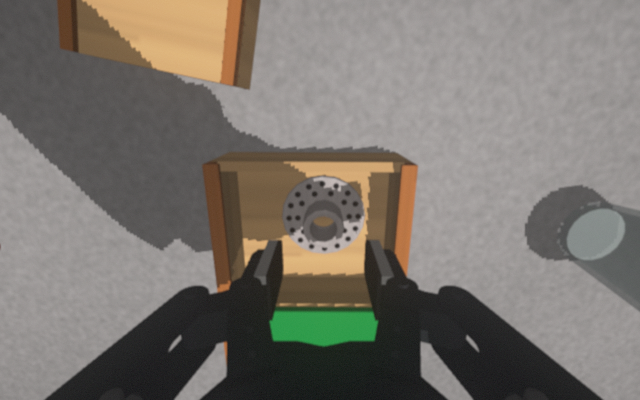

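>>> {"op": "step_arm", "data": {
  "slide": [
    [0.001,0,0.02],
    [0.001,0,0.04],
    [0.001,0,0.055],
    [0.001,0,0.064],
    [0.001,0,0.067],
    [0.001,0,0.067]
  ],
  "spin": [0,0,0,0,0,0],
  "jaw": [0.52,0.52,0.52,0.52,0.52,0.52]
}}

```text
time: 4.92
eef_pos: [0.4671, 0.2462, 0.0376]
eef_rot: [-0.004, 0.086, 0.996, -0.001]
wrist_force: [-1.1, 1.1, -0.9]
opening: 0.044
```

```bash
python3 -c "
from h import *
d=snap('wrist','w7.png')
plan(.4665,.2462,.037,80)"
```

```text
t 4.9667 pos [0.4671 0.2463 0.0379] yaw 80.1 tilt z [-0.0082 -0.0012 -1.    ] F [ 0.4  0.  -0.7] op 0.0444 q6 0.66
slide [ 0.0008 -0.0003  0.0011] mm [ 0.6 -0.2  0.9] spin 0.0034
```

View pics/w7.png

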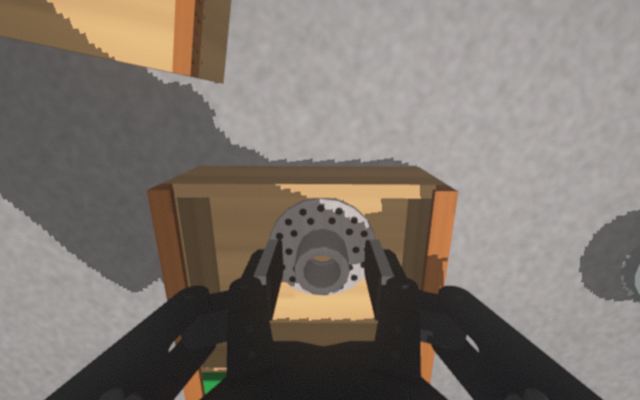

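The collar is at (322,268), between the pads. Next I close.

>>> {"op": "step_arm", "data": {
  "slide": [
    [0,0,0],
    [0,0,0],
    [0,0,0],
    [0,0,0],
    [0,0,0],
    [0,0,0]
  ],
  "spin": [0,0,0,0,0,0],
  "jaw": [0.2,0.1,0.1,0.1,0.1,0.1],
  "squeeze": 40
}}

```text
time: 5.47
eef_pos: [0.468, 0.2466, 0.0391]
eef_rot: [-0.003, 0.086, 0.996, -0.0]
wrist_force: [-0.8, -0.8, 6.8]
opening: 0.0257
```

>>> {"op": "step_arm", "data": {
  "slide": [
    [0,0,-0.01],
    [0,0,-0.04],
    [0,0,-0.08],
    [0,0,-0.12],
    [0,0,-0.16],
    [0,0,-0.17],
    [0,0,-0.17]
  ],
  "spin": [0,0,0,0,0,0,0],
  "jaw": [0.1,0.1,0.1,0.1,0.1,0.1,0.1]
}}

```text
time: 6.05
eef_pos: [0.4702, 0.2475, 0.1785]
eef_rot: [-0.001, 0.086, 0.996, 0.001]
wrist_force: [0.4, 0.4, -0.8]
opening: 0.0255
```

```bash
python3 -c "
from h import *
d=snap('wrist','w8.png')
plan(.5555,-.202,.17,80)
plan(.5555,-.202,.17,70)"
```

```text
t 6.1 pos [0.4693 0.247  0.1764] yaw 80.1 tilt z [-3.6e-03  9.0e-04 -1.0e+00] F [ 0.1  0.8 -1.5] op 0.0254 q6 0.66
slide [-0.2026 -0.5344  0.0071] mm [-162.1 -427.5    5.7] spin 0.0034
t 6.1 pos [0.4693 0.247  0.1764] yaw 80.1 tilt z [-3.6e-03  9.0e-04 -1.0e+00] F [ 0.1  0.8 -1.5] op 0.0254 q6 0.66
slide [-0.2026 -0.5344  0.0071] mm [-162.1 -427.5    5.7] spin 0.3368
```

View pics/w8.png

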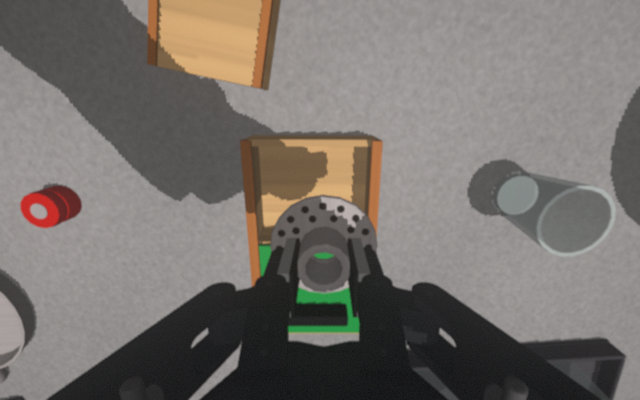

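```bash
python3 -c "
from h import *
d=load('w8.png'); s=np.array([.4693,.247,.1764])
print('bore',ray(d,323.5,268,.1764-.005)-s)
plan(.6155,-.212,.185,80)"
```

```text
bore [ 0.00151793  0.00159956 -0.005     ]
t 6.1 pos [0.4693 0.247  0.1764] yaw 80.1 tilt z [-3.6e-03  9.0e-04 -1.0e+00] F [ 0.1  0.8 -1.5] op 0.0254 q6 0.66
slide [-0.2785 -0.5338 -0.0119] mm [-222.8 -427.1   -9.5] spin 0.0034
```

>>> {"op": "step_arm", "data": {
  "slide": [
    [-0.01,-0.02,-0.012],
    [-0.03,-0.06,-0.012],
    [-0.053,-0.1,-0.012],
    [-0.079,-0.15,-0.012],
    [-0.105,-0.2,-0.012],
    [-0.131,-0.25,-0.012],
    [-0.157,-0.3,-0.012],
    [-0.183,-0.35,-0.012],
    [-0.209,-0.4,-0.012],
    [-0.235,-0.45,-0.012],
    [-0.26,-0.5,-0.012],
    [-0.272,-0.522,-0.012]
  ],
  "spin": [0,0,0,0,0,0,0,0,0,0,0,0],
  "jaw": [0.1,0.1,0.1,0.1,0.1,0.1,0.1,0.1,0.1,0.1,0.1,0.1]
}}

```text
time: 7.1
eef_pos: [0.6096, -0.1986, 0.183]
eef_rot: [-0.003, 0.086, 0.996, 0.001]
wrist_force: [1.0, 0.9, -0.7]
opening: 0.0256
```

>>> {"op": "step_arm", "data": {
  "slide": [
    [0,-0.01,0],
    [0,-0.01,0],
    [0,-0.01,0]
  ],
  "spin": [0,0,0],
  "jaw": [0.1,0.1,0.1]
}}

```text
time: 7.35
eef_pos: [0.6072, -0.2067, 0.1807]
eef_rot: [-0.005, 0.087, 0.996, 0.001]
wrist_force: [0.0, 0.7, -1.0]
opening: 0.0256
```

```bash
python3 -c "
from h import *
d=snap('wrist','w9.png')
plan(.5555,-.202,.17,80)
for p in((.5555,-.202,.04),(.5555,-.202,.1)): print(proj(d,p))"
```

```text
t 7.4 pos [ 0.6074 -0.2058  0.1814] yaw 80.08 tilt z [-0.0092  0.0032 -1.    ] F [-1.4  0.5 -0.2] op 0.0257 q6 -0.15
slide [ 0.0645 -0.0065  0.0148] mm [51.6 -5.2 11.9] spin 0.0026
[[316.86081636 137.0396867 ]]
[[315.21756071 145.29504573]]
```

View pics/w9.png

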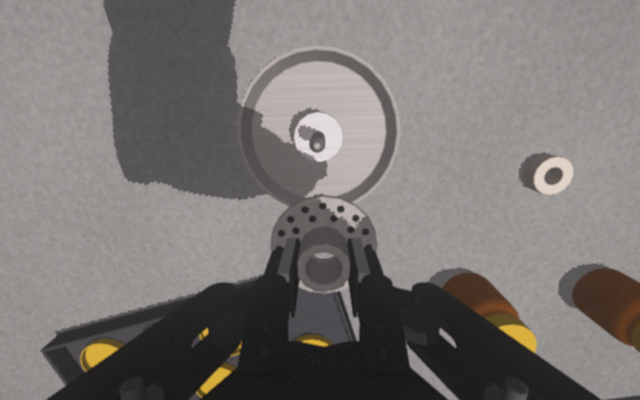

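```bash
python3 -c "
from h import *
im=cv2.imread('pics/w9.png');cv2.imwrite('pics/w9c.png',cv2.resize(im[95:175,270:370],None,fx=7,fy=7,interpolation=cv2.INTER_CUBIC))
cv2.imwrite('pics/w9d.png',cv2.resize(im[150:200,510:590],None,fx=7,fy=7,interpolation=cv2.INTER_CUBIC))"
```

```text
(no output)
```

View pics/w9c.png

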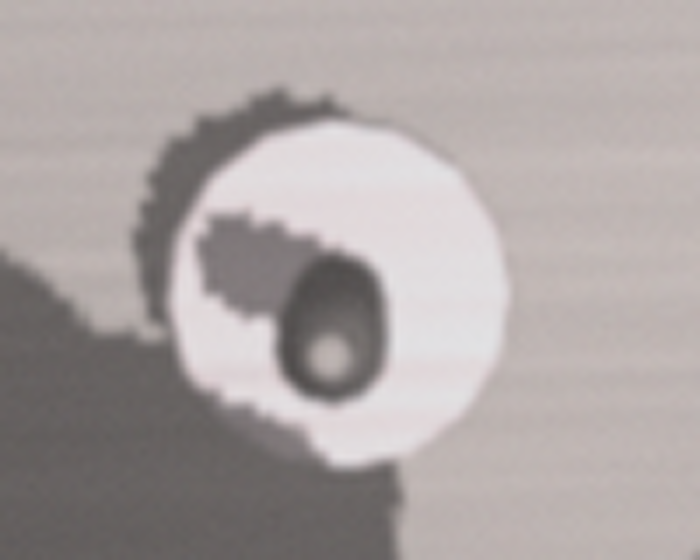

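View pics/w9d.png

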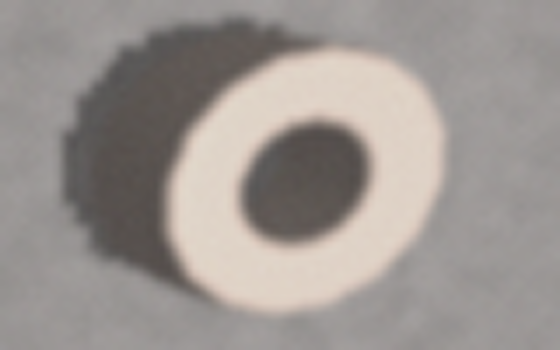

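```bash
python3 -c "
from h import *
d=load('w9.png')
W=lambda x,y,a,b:((x+.5)/7-.5+a,(y+.5)/7-.5+b)
print('ped',ray(d,*W(340,293,270,95),.04),'tip',ray(d,*W(331,355,270,95),.1))
print('spacer',ray(d,*W(305,182,510,150),.018))
s=sense()['eef_pos']; print('bore',ray(d,324,267,s[2]-.005)-s, proj(d,s+[0,0,-.005]))
"
```

```text
ped [ 0.55517188 -0.20078141  0.04      ] tip [ 0.55569029 -0.20088251  0.1       ]
spacer [0.6360763  0.02421063 0.018     ]
bore [-0.00182098  0.00086469 -0.005     ] [[322.90570598 270.50106084]]
```

>>> {"op": "step_arm", "data": {
  "slide": [
    [0.02,-0.002,0.003],
    [0.045,-0.005,0.008],
    [0.06,-0.006,0.012],
    [0.0645,-0.006,0.015],
    [0.0645,-0.006,0.015],
    [0.0645,-0.006,0.015]
  ],
  "spin": [0,0,0,0,0,0],
  "jaw": [0.1,0.1,0.1,0.1,0.1,0.1]
}}

```text
time: 7.9
eef_pos: [0.5562, -0.2008, 0.1702]
eef_rot: [-0.004, 0.086, 0.996, 0.001]
wrist_force: [-0.0, -0.0, 0.2]
opening: 0.0256
```

```bash
python3 -c "
from h import *
plan(.5555,-.2012,.145,80)"
```

```text
t 7.9 pos [ 0.5562 -0.2008  0.1702] yaw 80.14 tilt z [-0.0084  0.0031 -1.    ] F [-0.  -0.   0.2] op 0.0256 q6 -0.17
slide [ 0.0004 -0.0007  0.0315] mm [ 0.3 -0.6 25.2] spin 0.0048
```

>>> {"op": "step_arm", "data": {
  "slide": [
    [0,-0.0007,0.015],
    [0.0004,-0.0007,0.03],
    [0.0004,-0.0007,0.0315],
    [0.0004,-0.0007,0.0315]
  ],
  "spin": [0,0,0,0],
  "jaw": [0.1,0.1,0.1,0.1]
}}

```text
time: 8.23
eef_pos: [0.5559, -0.2008, 0.1445]
eef_rot: [-0.005, 0.086, 0.996, 0.001]
wrist_force: [-0.5, 0.1, -0.7]
opening: 0.0256
```

```bash
python3 -c "
from h import *
plan(.5555,-.2012,.08,80)
d=snap('scene','s10.png');im=cv2.imread('pics/s10.png');cv2.imwrite('pics/s10c.png',cv2.resize(im[170:330,110:270],None,fx=3.7,fy=3.7,interpolation=cv2.INTER_CUBIC))
d=snap('wrist','w10.png');im=cv2.imread('pics/w10.png');cv2.imwrite('pics/w10c.png',cv2.resize(im[180:330,240:400],None,fx=3.7,fy=3.7,interpolation=cv2.INTER_CUBIC))
print(proj(d,(.5555,-.201,.1)))"
```

```text
t 8.2333 pos [ 0.5559 -0.2008  0.1445] yaw 80.18 tilt z [-0.0093  0.0035 -1.    ] F [-0.5  0.1 -0.7] op 0.0256 q6 -0.18
slide [-0.0004 -0.0008  0.0806] mm [-0.3 -0.6 64.5] spin 0.0061
[[321.15268457 234.55605763]]
```

View pics/s10c.png

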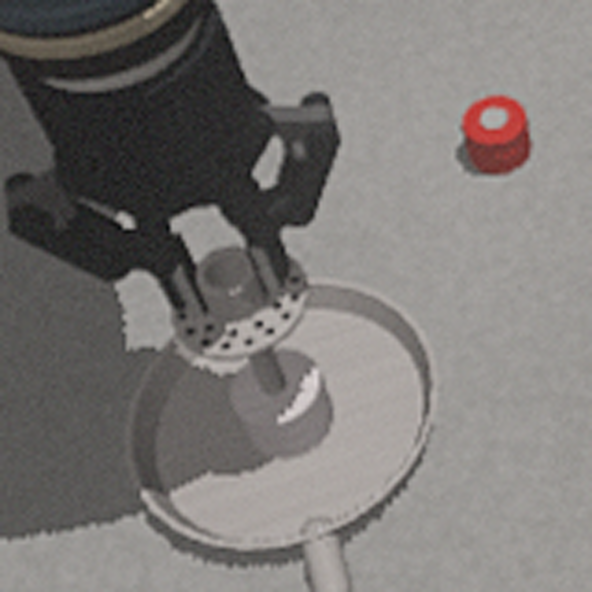

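View pics/w10c.png

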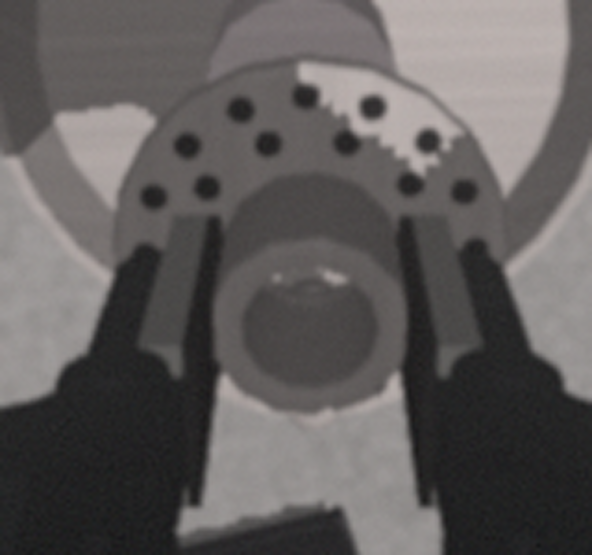

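The post tip shows through the bore, centred. Now I lower the disc gently.

>>> {"op": "step_arm", "data": {
  "slide": [
    [0,-0.0007,0.008],
    [0,-0.0007,0.016],
    [0,-0.0007,0.024],
    [0,-0.0007,0.032],
    [0,-0.0007,0.04],
    [0,-0.0007,0.048],
    [0,-0.0007,0.056],
    [0,-0.0007,0.064],
    [0,-0.0007,0.072],
    [0,-0.0007,0.078],
    [0,-0.0007,0.082],
    [0,-0.0007,0.084]
  ],
  "spin": [0,0,0,0,0,0,0,0,0,0,0,0],
  "jaw": [0.1,0.1,0.1,0.1,0.1,0.1,0.1,0.1,0.1,0.1,0.1,0.1]
}}

```text
time: 9.33
eef_pos: [0.5554, -0.2014, 0.0777]
eef_rot: [-0.004, 0.086, 0.996, 0.001]
wrist_force: [-0.8, -1.0, -1.4]
opening: 0.0255
```

```bash
python3 -c "
from h import *
plan(.5555,-.2012,.072,80)
d=snap('scene','s11.png');im=cv2.imread('pics/s11.png');cv2.imwrite('pics/s11c.png',cv2.resize(im[190:330,130:270],None,fx=4,fy=4,interpolation=cv2.INTER_CUBIC))"
```

```text
t 9.3333 pos [ 0.5554 -0.2014  0.0777] yaw 80.17 tilt z [-0.0084  0.0031 -1.    ] F [-0.8 -1.  -1.4] op 0.0255 q6 -0.18
slide [-0.0001  0.0002  0.0071] mm [-0.1  0.2  5.7] spin 0.0056
```

View pics/s11c.png

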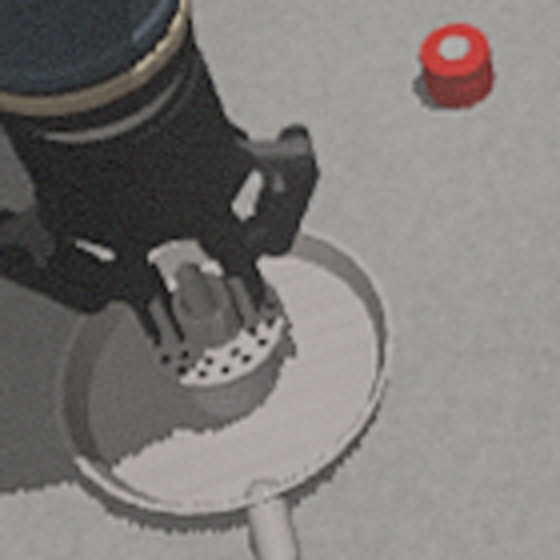

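>>> {"op": "step_arm", "data": {
  "slide": [
    [0,0,0.002],
    [0,0,0.003],
    [0,0,0.004],
    [0,0,0.0045]
  ],
  "spin": [0,0,0,0],
  "jaw": [0.1,0.1,0.1,0.1]
}}

```text
time: 9.72
eef_pos: [0.5555, -0.2014, 0.0742]
eef_rot: [-0.004, 0.086, 0.996, 0.001]
wrist_force: [0.2, -0.4, -0.8]
opening: 0.0253
```

>>> {"op": "step_arm", "data": {
  "slide": [
    [0,0,0.001],
    [0,0,0.002],
    [0,0,0.002]
  ],
  "spin": [0,0,0],
  "jaw": [0.1,0.1,0.1]
}}

```text
time: 9.97
eef_pos: [0.5556, -0.2014, 0.0732]
eef_rot: [-0.004, 0.086, 0.996, 0.001]
wrist_force: [-1.4, 0.5, 5.0]
opening: 0.026
```

Contact shows at 5 N at the expected height (0.0732). I'll open the jaws and rise.

>>> {"op": "step_arm", "data": {
  "slide": [
    [0,0,0],
    [0,0,0],
    [0,0,0],
    [0,0,0]
  ],
  "spin": [0,0,0,0],
  "jaw": [0.35,0.55,0.55,0.55]
}}

```text
time: 10.3
eef_pos: [0.5556, -0.2015, 0.0732]
eef_rot: [-0.004, 0.086, 0.996, 0.001]
wrist_force: [0.5, -0.0, -0.4]
opening: 0.047
```

>>> {"op": "step_arm", "data": {
  "slide": [
    [0,0,-0.01],
    [0,0,-0.03],
    [0,0,-0.06],
    [0,0,-0.1],
    [0,0,-0.14],
    [0,0,-0.16],
    [0,0,-0.16]
  ],
  "spin": [0,0,0,0,0,0,0],
  "jaw": [0.6,0.6,0.6,0.65,0.65,0.65,0.65]
}}

```text
time: 10.88
eef_pos: [0.5584, -0.2024, 0.206]
eef_rot: [-0.0, 0.086, 0.996, 0.0]
wrist_force: [0.6, 0.3, 0.0]
opening: 0.0553
```

```bash
python3 -c "
from h import *
plan(.6363,.0235,.12,80)
d=snap('scene','s12.png');im=cv2.imread('pics/s12.png');cv2.imwrite('pics/s12c.png',cv2.resize(im[220:340,130:250],None,fx=4.5,fy=4.5,interpolation=cv2.INTER_CUBIC))"
```

```text
t 10.8833 pos [ 0.5584 -0.2024  0.206 ] yaw 80.17 tilt z [-9.e-04  4.e-04 -1.e+00] F [0.6 0.3 0. ] op 0.0553 q6 -0.18
slide [-0.0479  0.2949  0.1075] mm [-38.3 235.9  86. ] spin 0.0057
```

View pics/s12c.png

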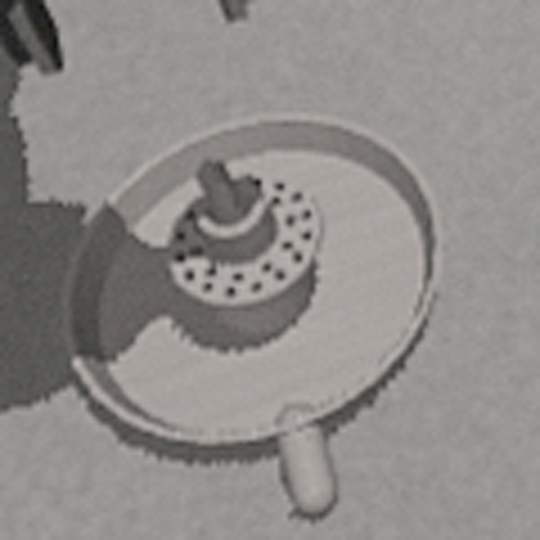

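>>> {"op": "step_arm", "data": {
  "slide": [
    [-0.006,0.04,0],
    [-0.014,0.085,0.01],
    [-0.022,0.135,0.03],
    [-0.03,0.185,0.055],
    [-0.038,0.23,0.08],
    [-0.045,0.275,0.1],
    [-0.048,0.295,0.1075],
    [-0.048,0.295,0.1075],
    [-0.048,0.295,0.1075]
  ],
  "spin": [0,0,0,0,0,0,0,0,0],
  "jaw": [0.7,0.7,0.7,0.7,0.7,0.7,0.7,0.7,0.7]
}}

```text
time: 11.68
eef_pos: [0.6345, 0.025, 0.1158]
eef_rot: [-0.003, 0.085, 0.996, 0.0]
wrist_force: [0.3, -0.9, -0.7]
opening: 0.0597
```

```bash
python3 -c "
from h import *
d=snap('wrist','w13.png');plan(.6363,.0238,.027,80);s=sense();print(s['time'])
print(proj(d,(.6363,.0238,.018)), proj(d,(.6363,.0238,.0)))
im=cv2.imread('pics/w13.png');cv2.imwrite('pics/w13c.png',cv2.resize(im[180:300,240:400],None,fx=4.5,fy=4.5,interpolation=cv2.INTER_CUBIC))"
```

```text
t 11.7333 pos [0.6347 0.024  0.1167] yaw 80.22 tilt z [-5.4e-03  9.0e-04 -1.0e+00] F [-0.6 -0.1 -0.1] op 0.0596 q6 0.21
slide [-2.600e-03  1.000e-04  1.121e-01] mm [-2.   0.1 89.7] spin 0.0073
11.7333
[[320.7353703  209.71621242]] [[320.90087384 202.6365628 ]]
```

View pics/w13c.png

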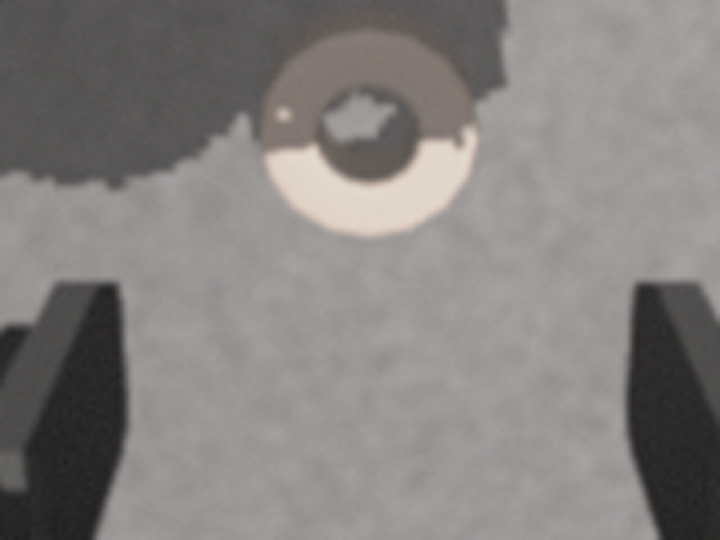

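>>> {"op": "step_arm", "data": {
  "slide": [
    [-0.0015,0,0.03],
    [-0.0025,0,0.06],
    [-0.0025,0,0.085],
    [-0.0025,0,0.1],
    [-0.0025,0,0.109],
    [-0.0025,0,0.112],
    [-0.0025,0,0.112]
  ],
  "spin": [0,0,0,0,0,0,0],
  "jaw": [0.7,0.7,0.7,0.7,0.7,0.7,0.7]
}}

```text
time: 12.32
eef_pos: [0.6361, 0.0228, 0.0273]
eef_rot: [-0.003, 0.086, 0.996, 0.0]
wrist_force: [-0.5, -0.3, 0.2]
opening: 0.06
```

>>> {"op": "step_arm", "data": {
  "slide": [
    [0,0,0],
    [0,0,0],
    [0,0,0],
    [0,0,0],
    [0,0,0],
    [0,0,0]
  ],
  "spin": [0,0,0,0,0,0],
  "jaw": [0.5,0.35,0.25,0.25,0.25,0.25]
}}

```text
time: 12.82
eef_pos: [0.6369, 0.0224, 0.0289]
eef_rot: [-0.002, 0.086, 0.996, -0.0]
wrist_force: [-1.1, -1.9, 5.4]
opening: 0.038
```

```bash
python3 -c "
from h import *
d=snap('wrist','w14.png');plan(.6155,-.212,.17,80)
im=cv2.imread('pics/w14.png');cv2.imwrite('pics/w14c.png',cv2.resize(im[200:330,240:400],None,fx=4.5,fy=4.5,interpolation=cv2.INTER_CUBIC))"
```

```text
t 12.8667 pos [0.6369 0.0224 0.0289] yaw 80.14 tilt z [-3.3e-03  1.0e-04 -1.0e+00] F [-0.6 -2.1  5.6] op 0.0379 q6 0.21
slide [-0.0233 -0.2933 -0.1764] mm [ -18.6 -234.6 -141.1] spin 0.0045
```

View pics/w14c.png

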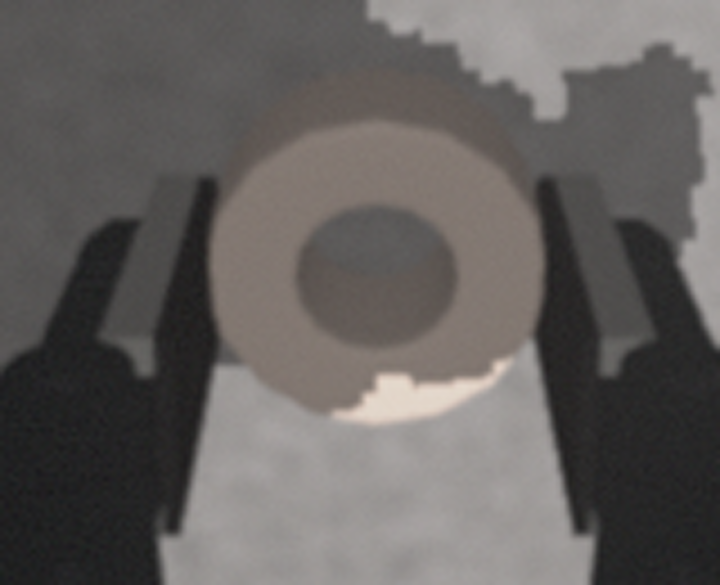

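>>> {"op": "step_arm", "data": {
  "slide": [
    [0,0,-0.01],
    [0,0,-0.04],
    [0,0,-0.085],
    [0,0,-0.13],
    [0,0,-0.165],
    [0,0,-0.176],
    [0,0,-0.176]
  ],
  "spin": [0,0,0,0,0,0,0],
  "jaw": [0.25,0.25,0.25,0.25,0.25,0.25,0.25]
}}

```text
time: 13.45
eef_pos: [0.639, 0.0225, 0.1737]
eef_rot: [0.001, 0.086, 0.996, 0.0]
wrist_force: [0.2, 0.3, 0.2]
opening: 0.0379
```

```bash
python3 -c "
from h import *
d=load('w14.png');print('spacer now',ray(d,323.4,261.2,.018))
d=snap('wrist','w15.png');plan(.5555,-.2012,.165,80);s=sense()['eef_pos']
im=cv2.imread('pics/w15.png');cv2.imwrite('pics/w15c.png',cv2.resize(im[200:330,240:400],None,fx=4.5,fy=4.5,interpolation=cv2.INTER_CUBIC))
print('at px same',ray(d,323.4,261.2,s[2]-.0105)-s)"
```

```text
spacer now [0.63575998 0.0237398  0.018     ]
t 13.5 pos [0.638  0.0225 0.1712] yaw 80.15 tilt z [-3.e-04  3.e-04 -1.e+00] F [-0.1 -0.5 -1.1] op 0.0379 q6 0.21
slide [ 0.0537 -0.2931  0.0077] mm [  43.  -234.5    6.2] spin 0.0049
at px same [ 0.00114671  0.00117755 -0.0105    ]
```

View pics/w15c.png

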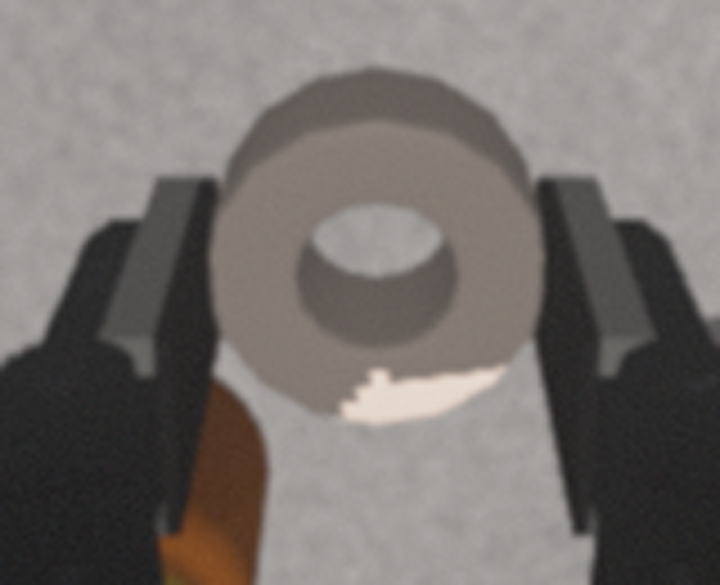

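>>> {"op": "step_arm", "data": {
  "slide": [
    [0.006,-0.03,0.002],
    [0.014,-0.075,0.004],
    [0.023,-0.125,0.006],
    [0.032,-0.175,0.0077],
    [0.041,-0.223,0.0077],
    [0.048,-0.262,0.0077],
    [0.0525,-0.286,0.0077],
    [0.0537,-0.293,0.0077],
    [0.0537,-0.293,0.0077],
    [0.0537,-0.293,0.0077]
  ],
  "spin": [0,0,0,0,0,0,0,0,0,0],
  "jaw": [0.25,0.25,0.25,0.25,0.25,0.25,0.25,0.25,0.25,0.25]
}}

```text
time: 14.33
eef_pos: [0.5551, -0.2006, 0.1639]
eef_rot: [-0.001, 0.086, 0.996, 0.001]
wrist_force: [-0.1, 0.8, 0.6]
opening: 0.0379
```

```bash
python3 -c "
from h import *
plan(.5555,-.2012,.135,80)"
```

```text
t 14.3333 pos [ 0.5551 -0.2006  0.1639] yaw 80.12 tilt z [-0.002   0.0013 -1.    ] F [-0.1  0.8  0.6] op 0.0379 q6 -0.17
slide [-0.0007 -0.0006  0.0361] mm [-0.5 -0.5 28.9] spin 0.0039
```

>>> {"op": "step_arm", "data": {
  "slide": [
    [-0.0007,-0.0006,0.015],
    [-0.0007,-0.0006,0.03],
    [-0.0007,-0.0006,0.036],
    [-0.0007,-0.0006,0.036]
  ],
  "spin": [0,0,0,0],
  "jaw": [0.25,0.25,0.25,0.25]
}}

```text
time: 14.67
eef_pos: [0.5551, -0.1995, 0.1335]
eef_rot: [-0.002, 0.085, 0.996, 0.001]
wrist_force: [-0.6, 0.4, -0.4]
opening: 0.0383
```

```bash
python3 -c "
from h import *
d=snap('wrist','w16.png');plan(.5555,-.2012,.099,80)
im=cv2.imread('pics/w16.png');cv2.imwrite('pics/w16c.png',cv2.resize(im[200:330,240:400],None,fx=4.5,fy=4.5,interpolation=cv2.INTER_CUBIC))
d=snap('scene','s16.png');im=cv2.imread('pics/s16.png');cv2.imwrite('pics/s16c.png',cv2.resize(im[190:330,110:250],None,fx=4,fy=4,interpolation=cv2.INTER_CUBIC))
"
```

```text
t 14.7167 pos [ 0.5555 -0.1999  0.1344] yaw 80.21 tilt z [-0.0034  0.002  -1.    ] F [ 0.  -0.9 -0.1] op 0.0379 q6 -0.17
slide [-0.0004 -0.0016  0.0443] mm [-0.3 -1.3 35.4] spin 0.0069
```

View pics/w16c.png

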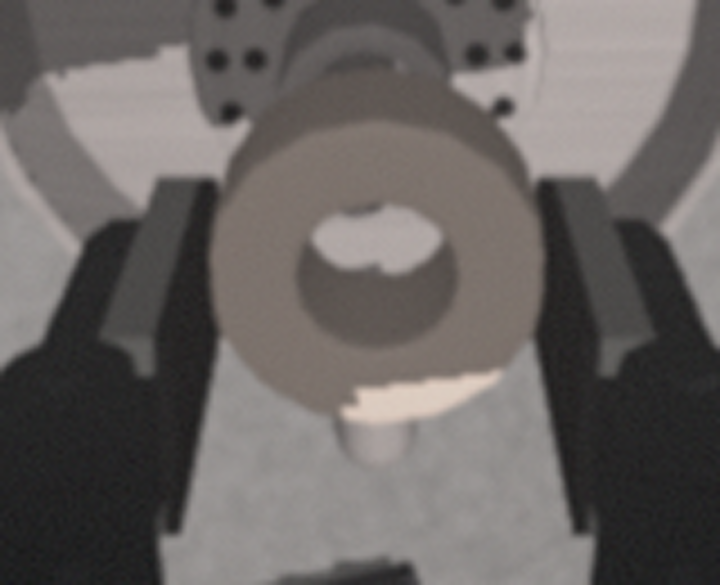

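View pics/s16c.png

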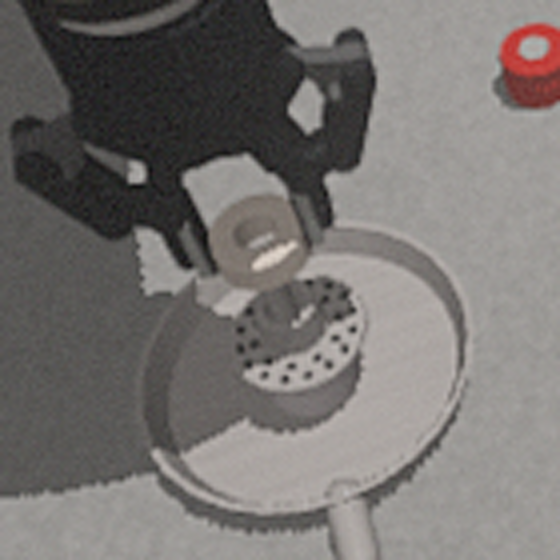

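>>> {"op": "step_arm", "data": {
  "slide": [
    [-0.0004,-0.0016,0.001],
    [-0.0004,-0.0016,0.002],
    [-0.0004,-0.0016,0.008],
    [-0.0004,-0.0016,0.015],
    [-0.0004,-0.0016,0.022],
    [-0.0004,-0.0016,0.03],
    [-0.0004,-0.0016,0.037],
    [-0.0004,-0.0016,0.041],
    [-0.0004,-0.0016,0.0435],
    [-0.0004,-0.0016,0.0445]
  ],
  "spin": [0,0,0,0,0,0,0,0,0,0],
  "jaw": [0.25,0.25,0.25,0.25,0.25,0.25,0.25,0.25,0.25,0.25]
}}

```text
time: 15.6
eef_pos: [0.5557, -0.2015, 0.099]
eef_rot: [-0.002, 0.086, 0.996, 0.001]
wrist_force: [-0.9, -0.4, -1.4]
opening: 0.0381
```

```bash
python3 -c "
from h import *
plan(.5555,-.2012,.0965,80)
d=snap('scene','s17.png');im=cv2.imread('pics/s17.png');cv2.imwrite('pics/s17c.png',cv2.resize(im[190:330,110:250],None,fx=4,fy=4,interpolation=cv2.INTER_CUBIC))
"
```

```text
t 15.6 pos [ 0.5557 -0.2015  0.099 ] yaw 80.18 tilt z [-0.0029  0.0018 -1.    ] F [-0.9 -0.4 -1.4] op 0.0381 q6 -0.18
slide [0.0003 0.0003 0.0031] mm [0.2 0.2 2.5] spin 0.0061
```

View pics/s17c.png

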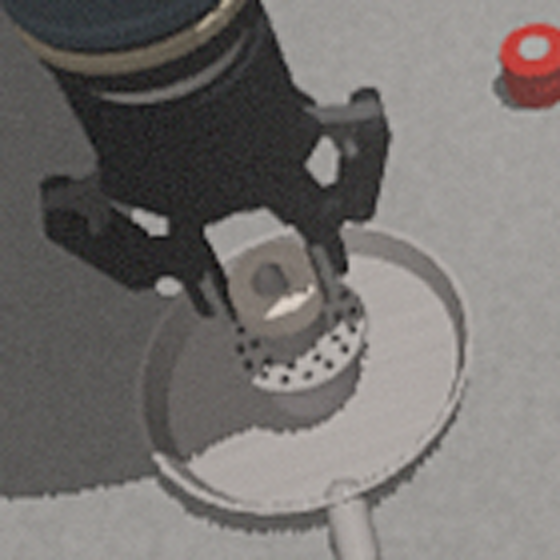

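>>> {"op": "step_arm", "data": {
  "slide": [
    [0,0,0.0015],
    [0,0,0.003],
    [0,0,0.003]
  ],
  "spin": [0,0,0],
  "jaw": [0.25,0.25,0.25]
}}

```text
time: 15.9
eef_pos: [0.5559, -0.2016, 0.097]
eef_rot: [-0.001, 0.086, 0.996, 0.001]
wrist_force: [0.3, -0.7, -0.5]
opening: 0.0379
```

>>> {"op": "step_arm", "data": {
  "slide": [
    [0,0,0.001],
    [0,0,0.0015],
    [0,0,0.0015]
  ],
  "spin": [0,0,0],
  "jaw": [0.25,0.25,0.25]
}}

```text
time: 16.15
eef_pos: [0.556, -0.2016, 0.0968]
eef_rot: [-0.001, 0.086, 0.996, 0.001]
wrist_force: [-2.6, 2.0, 9.8]
opening: 0.038
```

Contact shows at 9.8 N at the expected height (0.0968). I'll release.

>>> {"op": "step_arm", "data": {
  "slide": [
    [0,0,0],
    [0,0,0],
    [0,0,0],
    [0,0,0]
  ],
  "spin": [0,0,0,0],
  "jaw": [0.5,0.68,0.68,0.68]
}}

```text
time: 16.48
eef_pos: [0.556, -0.2016, 0.0967]
eef_rot: [-0.001, 0.086, 0.996, 0.001]
wrist_force: [0.6, 0.4, -0.4]
opening: 0.0582
```

>>> {"op": "step_arm", "data": {
  "slide": [
    [0,0,-0.01],
    [0,0,-0.03],
    [0,0,-0.06],
    [0,0,-0.1],
    [0,0,-0.125],
    [0,0,-0.125]
  ],
  "spin": [0,0,0,0,0,0],
  "jaw": [0.7,0.7,0.7,0.7,0.7,0.7]
}}

```text
time: 16.98
eef_pos: [0.5581, -0.2024, 0.2018]
eef_rot: [0.003, 0.086, 0.996, -0.0]
wrist_force: [-0.0, -0.6, -0.3]
opening: 0.0598
```

```bash
python3 -c "
from h import *
plan(.444,-.033,.13,80)
d=snap('scene','s18.png');im=cv2.imread('pics/s18.png');cv2.imwrite('pics/s18c.png',cv2.resize(im[220:340,130:250],None,fx=4.5,fy=4.5,interpolation=cv2.INTER_CUBIC))"
```

```text
t 16.9833 pos [ 0.5581 -0.2024  0.2018] yaw 80.19 tilt z [ 0.0053 -0.0012 -1.    ] F [-0.  -0.6 -0.3] op 0.0598 q6 -0.18
slide [0.1771 0.1844 0.0888] mm [141.6 147.5  71. ] spin 0.0063
```

View pics/s18c.png

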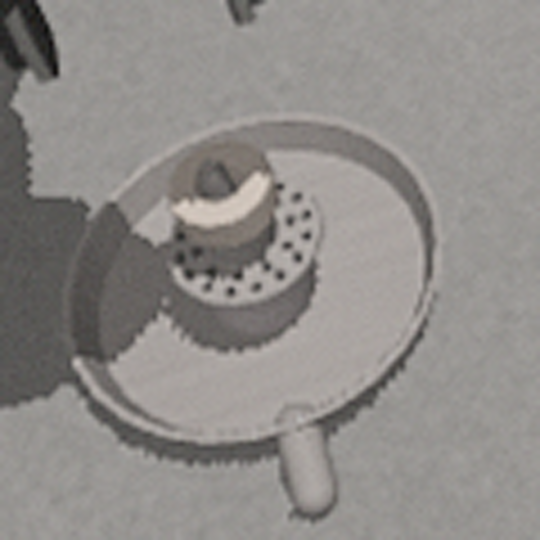

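>>> {"op": "step_arm", "data": {
  "slide": [
    [0.02,0.02,0],
    [0.05,0.05,0.005],
    [0.085,0.087,0.02],
    [0.12,0.124,0.045],
    [0.15,0.156,0.07],
    [0.17,0.177,0.085],
    [0.177,0.184,0.089],
    [0.177,0.184,0.089],
    [0.177,0.184,0.089]
  ],
  "spin": [0,0,0,0,0,0,0,0,0],
  "jaw": [0.7,0.7,0.7,0.7,0.7,0.7,0.7,0.7,0.7]
}}

```text
time: 17.78
eef_pos: [0.4436, -0.0331, 0.1281]
eef_rot: [0.002, 0.085, 0.996, -0.0]
wrist_force: [1.1, 0.2, 0.3]
opening: 0.0599
```

```bash
python3 -c "
from h import *
d=snap('wrist','w19.png');plan(.444,-.033,.036,80)
print(proj(d,(.444,-.033,.03)))
im=cv2.imread('pics/w19.png');cv2.imwrite('pics/w19c.png',cv2.resize(im[180:300,240:400],None,fx=4.5,fy=4.5,interpolation=cv2.INTER_CUBIC))"
```

```text
t 17.8333 pos [ 0.4443 -0.0335  0.1284] yaw 80.19 tilt z [ 4.4e-03 -8.0e-04 -1.0e+00] F [-0.5  0.2  0.5] op 0.0595 q6 0.1
slide [0.0011 0.0006 0.1155] mm [ 0.8  0.5 92.4] spin 0.0065
[[322.04425502 206.55236709]]
```

View pics/w19c.png

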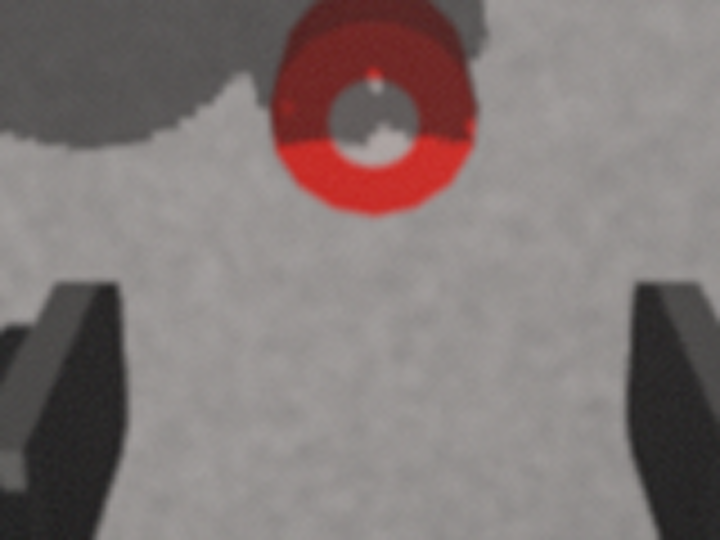

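>>> {"op": "step_arm", "data": {
  "slide": [
    [0.001,0,0.03],
    [0.001,0,0.065],
    [0.001,0,0.09],
    [0.001,0,0.107],
    [0.001,0,0.117],
    [0.001,0,0.1195],
    [0.001,0,0.1195]
  ],
  "spin": [0,0,0,0,0,0,0],
  "jaw": [0.7,0.7,0.7,0.7,0.7,0.7,0.7]
}}

```text
time: 18.42
eef_pos: [0.4446, -0.0341, 0.0328]
eef_rot: [0.002, 0.086, 0.996, -0.0]
wrist_force: [-0.1, -0.2, -0.7]
opening: 0.0598
```

>>> {"op": "step_arm", "data": {
  "slide": [
    [0,0,0],
    [0,0,0],
    [0,0,0],
    [0,0,0],
    [0,0,0],
    [0,0,0]
  ],
  "spin": [0,0,0,0,0,0],
  "jaw": [0.5,0.35,0.25,0.25,0.25,0.25]
}}

```text
time: 18.92
eef_pos: [0.4457, -0.0344, 0.034]
eef_rot: [0.004, 0.086, 0.996, -0.001]
wrist_force: [-1.1, -2.1, 6.9]
opening: 0.0366
```

```bash
python3 -c "
from h import *
d=snap('wrist','w20.png');plan(.444,-.033,.17,80)
im=cv2.imread('pics/w20.png');cv2.imwrite('pics/w20c.png',cv2.resize(im[200:330,240:400],None,fx=4.5,fy=4.5,interpolation=cv2.INTER_CUBIC))"
```

```text
t 18.9667 pos [ 0.4457 -0.0344  0.034 ] yaw 80.14 tilt z [ 0.0069 -0.0017 -1.    ] F [ 0.  -2.1  7.1] op 0.0364 q6 0.1
slide [ 0.0012  0.0013 -0.17  ] mm [   1.    1. -136.] spin 0.0046
```

View pics/w20c.png

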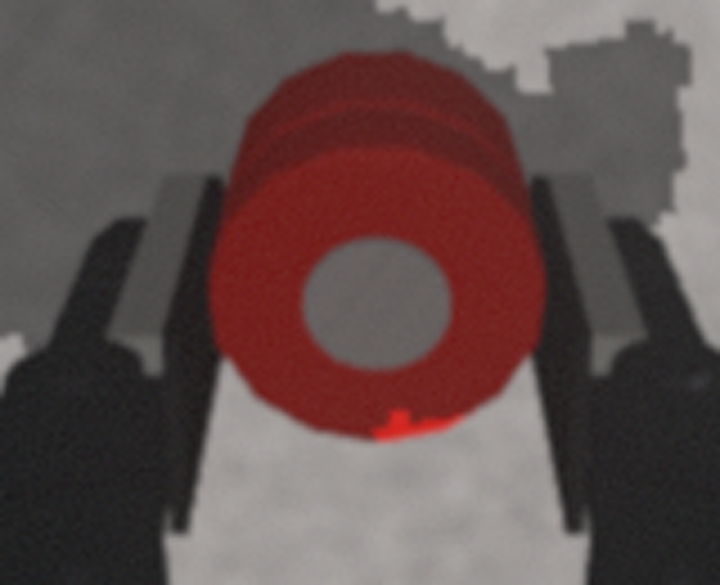

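>>> {"op": "step_arm", "data": {
  "slide": [
    [0,0,-0.01],
    [0,0,-0.04],
    [0,0,-0.085],
    [0,0,-0.13],
    [0,0,-0.165],
    [0,0,-0.185],
    [0,0,-0.185]
  ],
  "spin": [0,0,0,0,0,0,0],
  "jaw": [0.25,0.25,0.25,0.25,0.25,0.25,0.25]
}}

```text
time: 19.55
eef_pos: [0.4466, -0.0342, 0.1865]
eef_rot: [0.007, 0.086, 0.996, -0.0]
wrist_force: [0.3, -0.0, -0.1]
opening: 0.0367
```

```bash
python3 -c "
from h import *
d=load('w20.png');print('cap now',ray(d,323.4,266.9,.03))
plan(.5555,-.2014,.175,80)"
```

```text
cap now [ 0.44381547 -0.03290397  0.03      ]
t 19.55 pos [ 0.4466 -0.0342  0.1865] yaw 80.14 tilt z [ 0.014  -0.0021 -0.9999] F [ 0.3 -0.  -0.1] op 0.0367 q6 0.1
slide [-0.1697 -0.1826  0.0167] mm [-135.7 -146.    13.4] spin 0.0047
```

>>> {"op": "step_arm", "data": {
  "slide": [
    [-0.015,-0.016,0],
    [-0.045,-0.048,0.003],
    [-0.08,-0.086,0.007],
    [-0.115,-0.123,0.012],
    [-0.143,-0.154,0.0167],
    [-0.162,-0.174,0.0167],
    [-0.1697,-0.1825,0.0167],
    [-0.1697,-0.1825,0.0167],
    [-0.1697,-0.1825,0.0167],
    [-0.1697,-0.1825,0.0167]
  ],
  "spin": [0,0,0,0,0,0,0,0,0,0],
  "jaw": [0.25,0.25,0.25,0.25,0.25,0.25,0.25,0.25,0.25,0.25]
}}

```text
time: 20.38
eef_pos: [0.5546, -0.2001, 0.1749]
eef_rot: [0.007, 0.086, 0.996, -0.0]
wrist_force: [1.1, -0.0, -1.2]
opening: 0.0363
```

```bash
python3 -c "
from h import *
plan(.5558,-.2014,.144,80)"
```

```text
t 20.3833 pos [ 0.5546 -0.2001  0.1749] yaw 80.18 tilt z [ 0.0131 -0.0014 -0.9999] F [ 1.1 -0.  -1.2] op 0.0363 q6 -0.18
slide [-0.0012 -0.0013  0.0387] mm [-1.  -1.1 30.9] spin 0.0061
```

>>> {"op": "step_arm", "data": {
  "slide": [
    [-0.0012,-0.0013,0.012],
    [-0.0012,-0.0013,0.025],
    [-0.0012,-0.0013,0.034],
    [-0.0012,-0.0013,0.0385],
    [-0.0012,-0.0013,0.0385],
    [-0.0012,-0.0013,0.0385]
  ],
  "spin": [0,0,0,0,0,0],
  "jaw": [0.25,0.25,0.25,0.25,0.25,0.25]
}}

```text
time: 20.88
eef_pos: [0.5556, -0.2011, 0.1438]
eef_rot: [0.006, 0.085, 0.996, -0.0]
wrist_force: [0.4, -0.3, 0.0]
opening: 0.0362
```

```bash
python3 -c "
from h import *
d=snap('wrist','w21.png');plan(.5558,-.2015,.122,80)
im=cv2.imread('pics/w21.png');cv2.imwrite('pics/w21c.png',cv2.resize(im[180:330,240:400],None,fx=4,fy=4,interpolation=cv2.INTER_CUBIC))
d=snap('scene','s21.png');im=cv2.imread('pics/s21.png');cv2.imwrite('pics/s21c.png',cv2.resize(im[190:330,110:250],None,fx=4,fy=4,interpolation=cv2.INTER_CUBIC))
"
```

```text
t 20.9333 pos [ 0.5558 -0.2013  0.1442] yaw 80.19 tilt z [ 0.0131 -0.0014 -0.9999] F [ 0.7  0.4 -0.5] op 0.0366 q6 -0.18
slide [ 0.0004 -0.0003  0.0278] mm [ 0.3 -0.2 22.2] spin 0.0063
```

View pics/w21c.png

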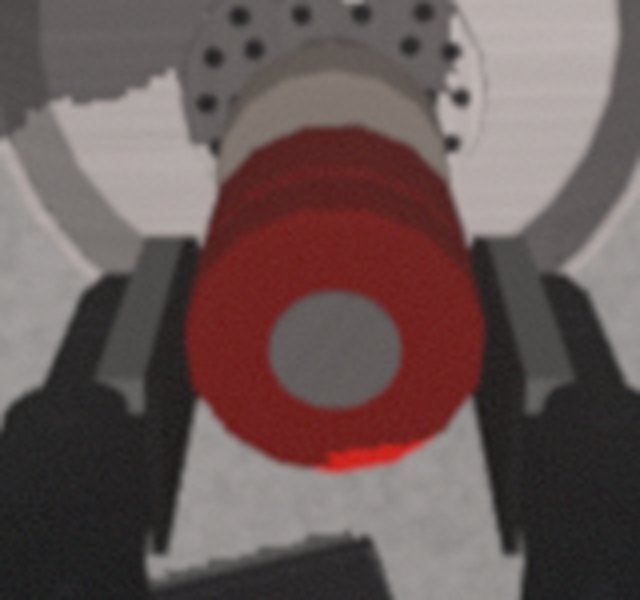

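View pics/s21c.png

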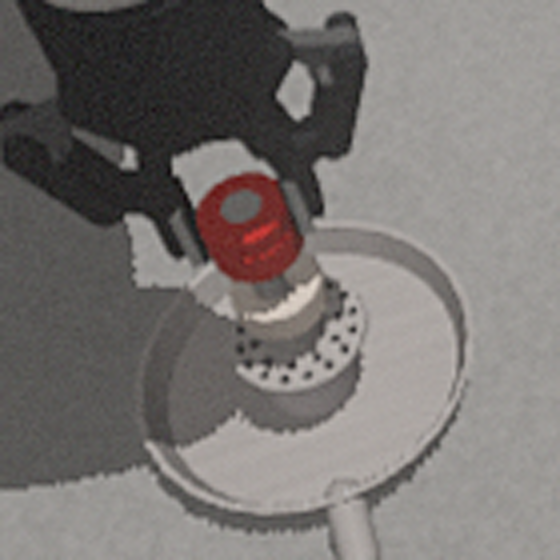

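>>> {"op": "step_arm", "data": {
  "slide": [
    [0.0004,-0.0003,0.004],
    [0.0004,-0.0003,0.009],
    [0.0004,-0.0003,0.014],
    [0.0004,-0.0003,0.019],
    [0.0004,-0.0003,0.023],
    [0.0004,-0.0003,0.026],
    [0.0004,-0.0003,0.027],
    [0.0004,-0.0003,0.027]
  ],
  "spin": [0,0,0,0,0,0,0,0],
  "jaw": [0.25,0.25,0.25,0.25,0.25,0.25,0.25,0.25]
}}

```text
time: 21.65
eef_pos: [0.5558, -0.2016, 0.1225]
eef_rot: [0.007, 0.086, 0.996, -0.0]
wrist_force: [0.2, -0.6, -1.3]
opening: 0.0362
```

>>> {"op": "step_arm", "data": {
  "slide": [
    [0,0,0.001],
    [0,0,0.002],
    [0,0,0.002]
  ],
  "spin": [0,0,0],
  "jaw": [0.25,0.25,0.25]
}}

```text
time: 21.9
eef_pos: [0.5558, -0.2016, 0.1208]
eef_rot: [0.007, 0.086, 0.996, -0.0]
wrist_force: [0.2, 0.4, -0.4]
opening: 0.0363
```

>>> {"op": "step_arm", "data": {
  "slide": [
    [0,0,0.001],
    [0,0,0.002],
    [0,0,0.002]
  ],
  "spin": [0,0,0],
  "jaw": [0.25,0.25,0.25]
}}

```text
time: 22.15
eef_pos: [0.5561, -0.2016, 0.12]
eef_rot: [0.007, 0.086, 0.996, -0.0]
wrist_force: [-1.2, 0.9, 5.9]
opening: 0.0363
```

Contact shows at 0.120, as expected. I'll release and retreat.

>>> {"op": "step_arm", "data": {
  "slide": [
    [0,0,0],
    [0,0,0],
    [0,0,0],
    [0,0,0]
  ],
  "spin": [0,0,0,0],
  "jaw": [0.5,0.68,0.68,0.68]
}}

```text
time: 22.48
eef_pos: [0.5561, -0.2016, 0.12]
eef_rot: [0.007, 0.086, 0.996, -0.0]
wrist_force: [0.1, -0.1, -0.1]
opening: 0.0582
```

>>> {"op": "step_arm", "data": {
  "slide": [
    [0,0,-0.01],
    [0,0,-0.03],
    [0,0,-0.06],
    [0.03,0,-0.1],
    [0.08,0,-0.125],
    [0.12,0.05,-0.125],
    [0.16,0.08,-0.125],
    [0.16,0.08,-0.125],
    [0.16,0.08,-0.125]
  ],
  "spin": [0,0,0,0,0,0,0,0,0],
  "jaw": [0.7,0.7,0.7,0.7,0.7,0.7,0.7,0.7,0.7]
}}

```text
time: 23.23
eef_pos: [0.4376, -0.1149, 0.2193]
eef_rot: [0.007, 0.085, 0.996, -0.0]
wrist_force: [0.3, -0.7, 0.6]
opening: 0.0599
```

```bash
python3 -c "
from h import *
plan(.5558,-.2014,.144,80)
d=snap('scene','s22.png');im=cv2.imread('pics/s22.png');cv2.imwrite('pics/s22c.png',cv2.resize(im[210:340,130:260],None,fx=4.5,fy=4.5,interpolation=cv2.INTER_CUBIC))
for z in (.04,.068,.086,.116): print(z,proj(d,(.5555,-.2012,z)), (proj(d,(.5555,-.2012,z))-[130,210])*4.5)
d=snap('top','t22.png')
"
```

```text
t 23.2333 pos [ 0.4376 -0.1149  0.2193] yaw 80.29 tilt z [ 0.0146 -0.0017 -0.9999] F [ 0.3 -0.7  0.6] op 0.0599 q6 -0.09
slide [-0.1625 -0.0817  0.0964] mm [-130.   -65.4   77.1] spin 0.0096
0.04 [[184.77024419 273.5267196 ]] [[246.46609884 285.87023819]]
0.068 [[181.01912243 265.41089547]] [[229.58605095 249.34902961]]
0.086 [[178.49130458 259.94177811]] [[218.21087063 224.7380015 ]]
0.116 [[174.0592067 250.3526127]] [[198.26643014 181.58675717]]
```

View pics/s22c.png

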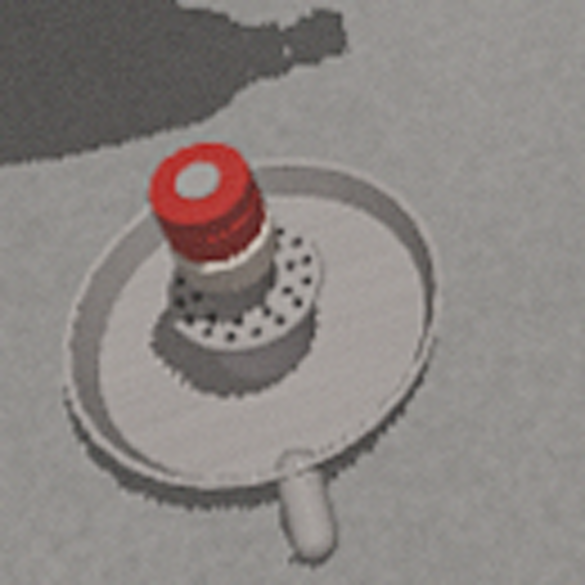

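View pics/s22.png

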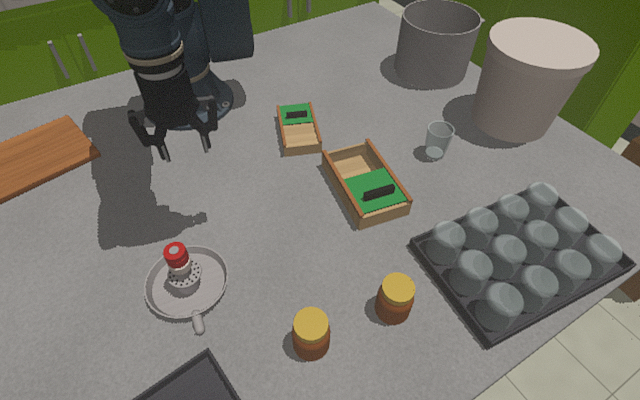

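View pics/t22.png

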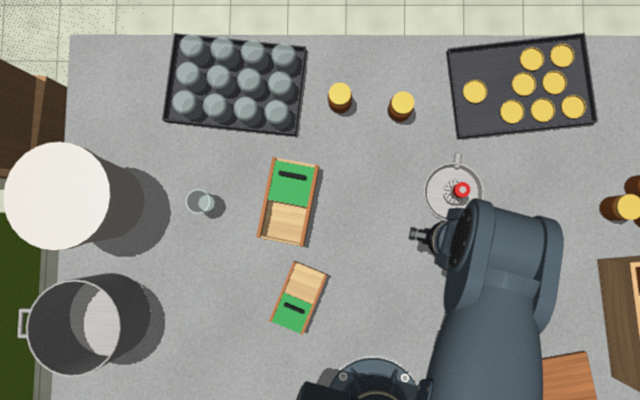

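```bash
python3 -c "
from h import *
d=load('t22.png');im=cv2.imread('pics/t22.png');hs=cv2.cvtColor(im,cv2.COLOR_BGR2HSV)
d0=load('top0.png');i0=cv2.imread('pics/top0.png')
B=[]
for i,D in((i0,d0),(im,d)):
    m=(i.max(2)<60).astype(np.uint8)[150:240,262:318]; k,l,st,ce=cv2.connectedComponentsWithStats(m)
    for j in range(1,k):
        if st[j,4]>60: p=ray(D,ce[j][0]+262,ce[j][1]+150,.066)[:2]; print(st[j],(p-O)@ax)
a=np.abs(im[70:215,180:420].astype(int)-i0[70:215,180:420]).max(2)>50
k,l,st,ce=cv2.connectedComponentsWithStats(a.astype(np.uint8))
print([(list(st[j]),ce[j]+[180,70]) for j in range(1,k) if st[j,4]>8])
"
```

```text
[10 57 27  8 90] -0.02551580332670469
[17 22 27  8 98] 0.06520083872355466
[([np.int32(180), np.int32(84), np.int32(15), np.int32(16), np.int32(121)], array([367.24793388, 161.2231405 ])), ([np.int32(89), np.int32(91), np.int32(46), np.int32(41), np.int32(1408)], array([291.32173295, 180.80326705])), ([np.int32(85), np.int32(130), np.int32(42), np.int32(15), np.int32(474)], array([283.42405063, 208.50843882]))]
```

```bash
python3 -c "
from h import *
im=cv2.imread('pics/t22.png');cv2.imwrite('pics/t22c.png',cv2.resize(im[150:210,255:325],None,fx=9,fy=9,interpolation=cv2.INTER_CUBIC))
d=load('t22.png')
f=lambda p:((proj(d,p)-[255,150]+.5)*9-.5).round(0)
for a in(.095,.097,.099):print(a,f([*cad(a,.05),.047]),f([*cad(a,-.05),.047]))
for a in(.106,):print('deck',a,f([*cad(a,.05),.04]),f([*cad(a,-.05),.04]))
"
```

```text
0.095 [[192. 105.]] [[533. 169.]]
0.097 [[193.  98.]] [[535. 162.]]
0.099 [[194.  92.]] [[536. 155.]]
deck 0.106 [[202.  72.]] [[542. 135.]]
```

View pics/t22c.png

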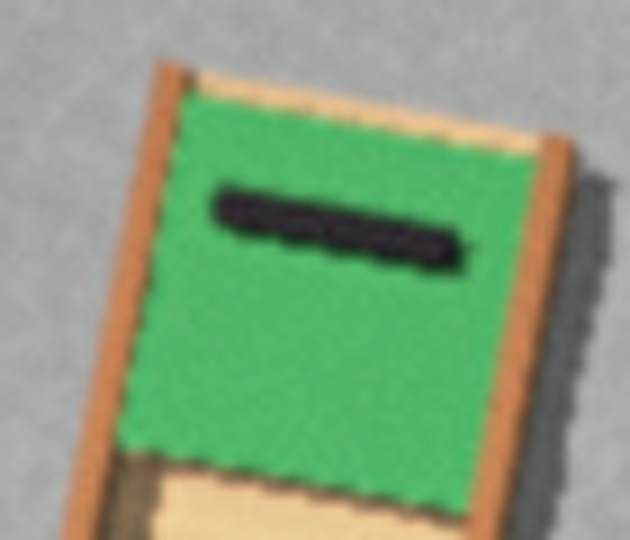

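The plate-to-deck-end gap is about 21 px in this crop, against 20 px expected for a fully open cover. Everything checks, so I'll hand the job in.

```bash
python3 -c "
from plant import *
print(sign_off(), sense()['time'])"
```

```text
the job is handed in; nothing more can be done
the job is handed in; nothing more can be done
```

I handed the job in at about 23 s of the 72 s. The cover is fully open, and the filter disc, spacer ring and cap are stacked on the post in that order.

- **Cover:** I used the larger of the two caddies; its measured size matched the 212 × 122 mm one. I pushed the bar to a firm stop, with about 15 N at the wrist. In the top view the gap between plate and deck end matches full travel to about 1 mm. Tracking the bar itself gave a travel about 2 mm short of that, which is within the calibration error.
- **Stack:** Each part was lowered with the gripper until light contact: 5 N for the disc, 10 N for the spacer and 6 N for the cap. All three touched within about 0.5 mm of the expected height and were only then released. In the last scene picture the stack looks straight and level, and the cap's steel dot is within a pixel of where a fully seated cap should show it.
- **Tool tilt:** The tool was about 0.75° off vertical when I released the cap. The picture taken afterwards shows no visible tilt in the cap.
- **Bystanders:** Comparing before and after in the top view, only the cover, the well and the removed spacer changed in the area around the caddy, jars and spacer. The honey jars and the empty jar have not moved, and the arm was clear of everything at the end.

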